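# Clamp the well plate and lower the stage cover

## Robot

A 7-joint arm with a two-finger parallel gripper is mounted at the origin on a cart in front of the work surface, level with it; the furniture and walls round the work are solid. World frame = base frame: x ahead of the robot, y to its left, z up, the work surface at z = 0. Lengths are in m, angles in rad, forces in N, time in s.
With the tool pointing down it reaches from about 0.4 to 0.85 m from the base axis. Payload 4.5 kg.
Tool frame: the origin (TCP) lies midway between the tips of the shut fingers; the grasp point (between the pads) lies 19 mm behind it; z points along the fingers, y is the line along which they close (so a half turn about z gives the same grasp; the last joint's range is limited). The gripper opens to 88 mm and grips with 3 to 60 N. Pads are 18 mm wide; open, the fingers measure 123 mm over their backs; the gripper's body (75 mm by 187 mm) begins 45 mm behind the grasp point.
Start: joints at [-1.301, 0.689, -0.195, 1.565, 0.157, 0.902, -0.215], TCP at [0.146, 0.608, 0.207] pointing down, gripper open.
Joint ranges: [-3.01, 3.01], [-0.46, 2.08], [-1.47, 1.51], [0.13, 2.56], [-1, 4.14], [0.04, 2.09], [-2.66, 2.66]. Speed limits (rad/s): [2.57, 2.57, 3.14, 3.14, 3.14, 3.14, 3.14].

## Interface

Orientations are given as a unit quaternion [x, y, z, w].
In Python, from plant import * gives the robot as it stands.
- The arm moves only by the tool send_rows, never from a script. Its argument "targets" is a list of rows, each a list of 2 entries, a list of its own where there are three numbers: the shift along the tool's x, y, z in units of 0.3 m (1.0 is 0.3 m), then the turn, a rotation vector about the tool's x, y, z in units of pi rad (1.0 is pi rad). A call has 1 to 12 rows; each row is the pose to reach, as a shift and turn from the pose commanded when the call began, along the tool's axes at that moment, turning the shorter way round; what a row does not reach only later rows make up. A row lasts 1/8 s, in which the tool goes at most 62.5 mm and 10.7 degrees, less where a joint would pass 70% of its speed; a pose out of reach is approached as far as the arm can. A call with a number of a shift or a turn outside -1 to 1 is refused whole. A call with a gripper value outside its range is refused whole. "fingers" is the opening, from 0 (shut) to 1 (fully open), set as the call begins (left out, the last holds). The fingers move at their own pace and stop on an object; "newtons" is the grip in N (left out, the last holds). Time passes only in rows, so rows that repeat a pose let the fingers close. It gives the time, the measured TCP pose, the force, the opening and the grip force at its end, in the units of the state.
- get_state(): the state, without advancing time (a new reading comes with each control period).
- snapshot(name): name is "scene" or "top" or "wrist"; returns a dict with "img" (420x560x3 uint8, blue, green, red), "fx", "fy", "cx", "cy" (pixels), "k1" (the pictures are not rectified: a ray, as slopes to the right and down, at radius r is drawn at 1 + k1 r^2 times it, then the intrinsics apply), "cam_to_world" (4x4, takes a point from camera to world coordinates); the wrist camera has in their place "T_tool_cam" (4x4, takes a point from camera to tool coordinates, whose origin is the TCP and whose axes are the flange's). Camera axes: x right, y down, z forward; pixel columns grow to the right and rows downward; lengths in m; the calibration is good to about 2 mm. A picture is of the moment at which its call begins: read the wrist's pose just before it. There is no depth.
- finish_job(): hands the job in; it is judged then, once.
The state is a dict: "clock": time; "q": joint angles; "qd": joint speeds; "joint_torque": joint torques, N m; "tool_pos": TCP position; "eef_rot": TCP orientation; "contact_force": force on the tool from outside, world axes, zero at the start; "moment": the same for the moment, N m; "opening": opening from 0.0 (shut) to 1.0 (fully open); "finger_force": force on a finger pad.
Only numpy, scipy, OpenCV 4.12 (cv2) and the standard library are available. Lean on these libraries where they do the work, as an engineer would, in place of code of your own. Each camera call takes 0.05 s, during which the arm holds its last target. There are 200 camera calls.

## Task

Make the plate stage ready: swing the cam lever round until its eccentric has pushed the well plate across the nest and holds it snugly against the sprung pad, but do not force it any further. Then bring the cover over and lower it gently all the way onto its stop without letting it drop, leaving the plate clamped and the other things on the bench where they are.

Things in the scene. Friction and masses are not known exactly. Their poses are not given: they have to be found in the camera images.
- stage: white block 144 x 200 mm (x, y), fixed; its top, 50 mm above the worktop, is the nest floor. Origin under its centre on the worktop; own x points to the hinge side (right and away from the robot), own y to the sprung pad. Low rails hold the plate along x; along y it slides. The pad (spring 8 N per mm) has its face 65 to 69 mm from the centre toward +y, set anew each time
- plate: white 96-well plate 86 x 128 x 14 mm (x, y, z), loose in the nest, about 0.12 kg. Origin at the centre of its underside; own y is its long side
- cam_block: steel foot of the cam at the -y end of the nest, fixed, but set up to 1 mm nearer or farther from one start to the next; carries the eccentric (disc 36 mm across, 10 mm thick, 8 mm off its pivot) and its lever. Origin on the pivot axis at the nest floor
- cam_pivot (a point): point on the upright pivot axis of the cam, at the height of the lever bar, 18 mm above the nest floor
- cam_grip (a point): point on the axis of the upright black peg at the end of the cam lever (14 mm diameter, 30 mm tall, 75 mm from the pivot), 10 mm below the peg's top and 36 mm above the nest floor (86 mm above the worktop)
- cam (a joint): cam lever angle: 0 open (lever 150 deg clockwise of the stage's own x), growing anticlockwise from above to 2.4; starts at 0 to 0.3. The plate meets the pad somewhere in 0.85 to 1.75 rad (feel for it); each rad there advances 8 mm. Pushing the peg squarely takes 0 to 2 N while it runs free or slides the plate, 2.5 to 4 N with the plate held snugly, over 5 N when forced. It stays where it is left
- cover (a joint): opening angle of the cover: 0 shut on its stop, level; 1.57 upright; starts leaning back at 1.65 to 1.78, can go to 1.85. The hinge drags only a little: once tipped forward past upright the cover (0.3 to 0.5 kg) falls shut and slams unless it is held up from beneath
- cover_hinge (a point): middle of the hinge axis of the cover, which runs along the stage's own y, 62 mm from the centre along own x, 78 mm above the worktop
- cover_lip (a point): middle of the free edge of the cover's pull lip, at half thickness, 174 mm from the hinge axis. The cover is a grey plate 8 mm thick, 124 mm wide; its last 36 mm is the lip, 76 mm wide. Shut, the lip juts 40 mm beyond the front of the stage, underside 74 mm above the worktop, nothing beneath. Own x points from lip to hinge along the plate
- tape: roll of tape lying flat, 100 mm across, 25 mm high; leave it. Origin under its centre
- notes: small note pad 51 x 51 x 9 mm; leave it. Origin under its centre
- marker: orange marker pen lying on the bench, 126 mm long; leave it. Origin under its centre
- spare_plate: another well plate 86 x 128 x 14 mm, flat on the bench; leave it. Origin under its centre

How it is judged:
By the outcome, as a careful person would: the job done as asked, in the order asked, and still so for the second after the job is handed in, with the robot touching nothing.
It also fails if it takes over 67 s, if anything falls off the work surface, if the arm or the gripper's body presses on something with over 40 N, if the wrist force passes 120 N, or if a joint passes its speed limit or range.

## Working session

There is one attempt and no reset: what is moved stays moved. The work goes in short steps, Python scripts to look and compute and a tool call to move; the robot and the scene stay as the last step left them, time stands still between calls to the robot, and variables do not carry over. Pictures are saved under pics/ and viewed, at most 10 in all, crops included, and the job is handed in when it is done.

Besides the shell and the picture viewer there is one more tool, called as name(argument=value, ...) on one line, values as JSON. send_rows: Moves the arm, as the interface text tells. Its arguments: {"type":"object","properties":{"targets":{"type":"array"},"fingers":{"type":"number"},"newtons":{"type":"number"}},"required":["targets"]}

```bash
mkdir -p pics; ls
python3 - <<'E'
from plant import *
import cv2,json
s=get_state();print(s)
for n in("scene","top"):
    d=snapshot(n);cv2.imwrite(f"pics/{n}0.png",d["img"]);print(n,[d[k] for k in("fx","fy","cx","cy","k1")],d["cam_to_world"])
E
```

```text
pics
{'clock': 0.0, 'q': array([-1.30118741,  0.68998535, -0.19454493,  1.56630912,  0.15734038,
        0.9024906 , -0.21511582]), 'qd': array([-0.00148408, -0.00098783, -0.00032415,  0.00077069, -0.00027003,
       -0.00098944,  0.00033576]), 'joint_torque': array([ 9.69503089e-04, -5.27556574e+01, -1.26635056e+00, -1.53434139e+01,
       -5.26077719e-02,  6.32862153e-03,  1.61068037e-04]), 'tool_pos': array([0.14590686, 0.60704253, 0.20591932]), 'eef_rot': array([ 1.17575207e-01,  9.93063576e-01, -8.96506514e-04, -3.60028275e-05]), 'contact_force': array([-0.2510387 ,  0.19416475,  0.71147402]), 'moment': array([-0.06919647, -0.00855697,  0.02954314]), 'finger_force': 0.0, 'opening': 0.9979955076235804}
scene [389.8094084900481, 389.8094084900481, 284.4787442892148, 210.21904099134997, -0.01518914759860671] [[-0.51738161 -0.67789826  0.52227409  0.11472896]
 [-0.85575273  0.41119025 -0.31402203  0.12695984]
 [-0.00187903 -0.6094067  -0.79285556  0.78660199]
 [ 0.          0.          0.          1.        ]]
top [428.34409177942473, 428.34409177942473, 281.42385328644633, 204.94385056117423, -0.08407229165750083] [[-0.02576492 -0.99579681  0.08789132  0.50640673]
 [-0.99940013  0.02769359  0.02079529 -0.17337193]
 [-0.02314191 -0.0873028  -0.99591298  1.33568737]
 [ 0.          0.          0.          1.        ]]
```

View pics/scene0.png

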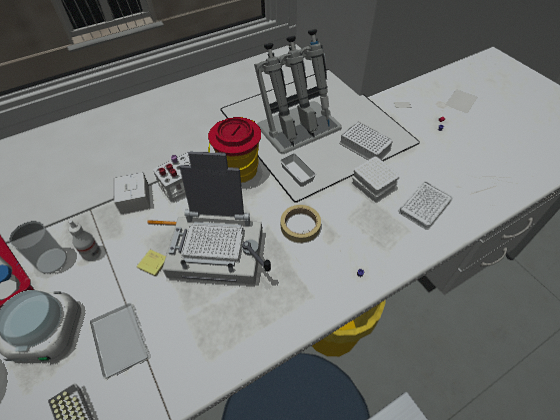

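View pics/top0.png

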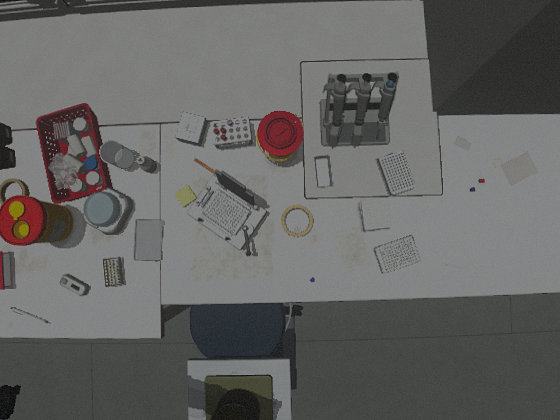

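The scene view shows the stage at about (215,245), the upright cover at (215,185), the cam lever peg at (267,266) and the tape at (300,222). In the top view the stage is at (225,212), with the lever running toward (250,250). Next I'll zoom in.

Run:
```python
import cv2,numpy as np
a=cv2.imread("pics/scene0.png")[140:295,140:300];b=cv2.imread("pics/top0.png")[150:270,170:320]
a=cv2.resize(a,None,fx=3.7,fy=3.7,interpolation=2);b=cv2.resize(b,None,fx=5,fy=5,interpolation=2)
cv2.imwrite("pics/a.png",a);cv2.imwrite("pics/b.png",b)
```

```text
(no output)
```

View pics/a.png

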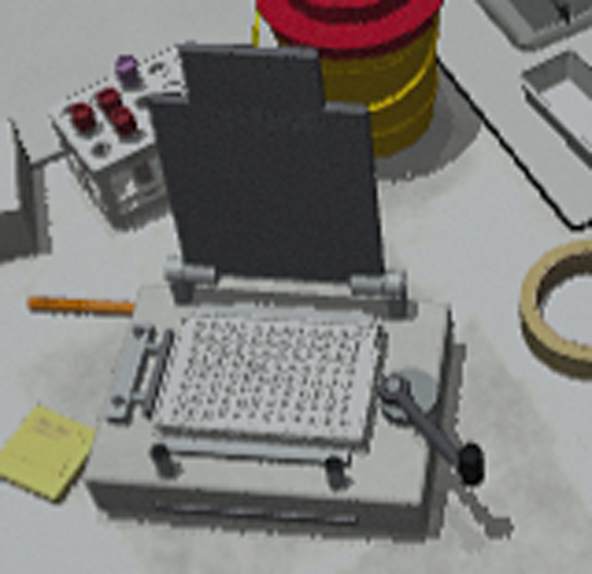

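View pics/b.png

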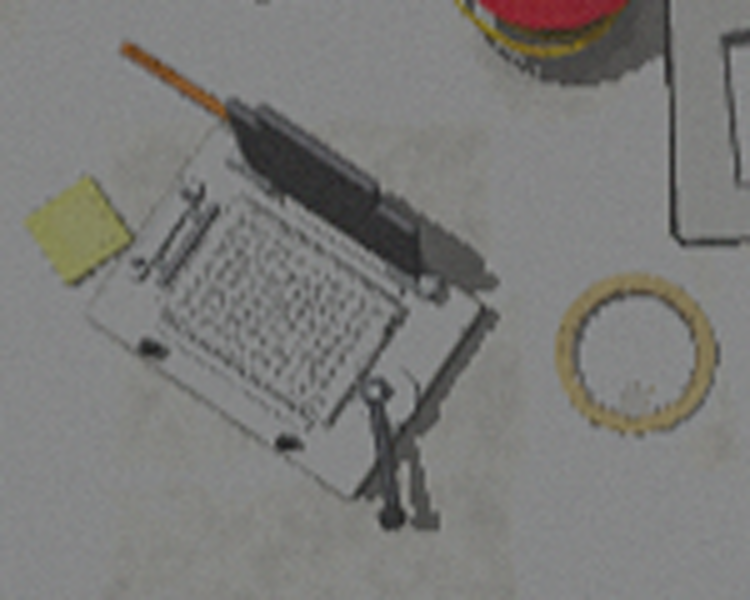

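The stage's top face corners in crop b are (88,307), (350,498), (490,308) and about (225,125). The pivot is at (376,390), the peg at (392,516), the tape at (637,353). In crop a the peg is at (471,463), and the lip edge runs from (182,46) to (318,52).

```bash
cat > h.py <<'E'
import numpy as np,cv2
from scipy.spatial.transform import Rotation as R
def ray(d,uv):
    K=np.array([[d["fx"],0,d["cx"]],[0,d["fy"],d["cy"]],[0,0,1]])
    p=cv2.undistortPoints(np.array([[uv]],float),K,np.array([d["k1"],0,0,0,0.]))[0,0]
    T=np.array(d["cam_to_world"]) ; v=T[:3,:3]@[p[0],p[1],1]; return T[:3,3],v
def plane(d,uv,z):
    o,v=ray(d,uv); return o+v*(z-o[2])/v[2]
def tri(r1,r2):
    (o,v),(p,w)=r1,r2
    s=np.linalg.lstsq(np.c_[v,-w],p-o,rcond=None)[0]; a,b=o+s[0]*v,p+s[1]*w
    return (a+b)/2,np.linalg.norm(a-b)
E
python3 - <<'E'
from plant import *
from h import *
t=snapshot("top");s=snapshot("scene")
B=lambda x,y:((x+.5)/5-.5+170,(y+.5)/5-.5+150)
A=lambda x,y:((x+.5)/3.7-.5+140,(y+.5)/3.7-.5+140)
C=np.array([plane(t,B(*p),.05) for p in((88,307),(350,498),(490,308),(222,125))])[:,:2]
D=np.array([plane(s,A(*p),.05) for p in((88,487),(437,507),(450,306),(140,287))])[:,:2]
for c in(C,D):
    print(c.round(4).tolist(),c.mean(0).round(4),[np.linalg.norm(c[i]-c[i-1]).round(4) for i in range(4)],[np.degrees(np.arctan2(*(v[::-1]))).round(2) for v in(c[2]-c[1],c[3]-c[0],c[0]-c[1]-0,c[3]-c[2])])
print("peg",tri(ray(t,B(392,516)),ray(s,A(471,458))), plane(t,B(392,516),.096),plane(s,A(471,458),.092))
print("piv",plane(t,B(376,390),.072),plane(s,A(396,388),.072))
for p in(((241,100),(182,46)),): pass
print("lip", [tri(ray(t,B(*p)),ray(s,A(*q))) for p,q in(((264,107),(184,46)),((380,187),(318,50)))])
print("tape",plane(t,B(637,353),.025)," notes",plane(t,B(79,230),.009))
E
```

```text
[[0.6094, 0.1402], [0.4902, -0.0177], [0.6021, -0.1044], [0.7185, 0.0568]] [0.605  0.0187] [np.float64(0.1373), np.float64(0.1978), np.float64(0.1416), np.float64(0.1988)] [np.float64(-37.76), np.float64(-37.37), np.float64(52.95), np.float64(54.17)]
[[0.5933, 0.1408], [0.478, -0.0252], [0.5975, -0.1001], [0.7129, 0.0614]] [0.5954 0.0192] [np.float64(0.1435), np.float64(0.2022), np.float64(0.1411), np.float64(0.1985)] [np.float64(-32.09), np.float64(-33.6), np.float64(55.2), np.float64(54.47)]
peg (array([ 0.47872879, -0.04756715,  0.08453977]), np.float64(0.0031342921818589228)) [ 0.47982712 -0.04741163  0.096     ] [ 0.47395625 -0.04697861  0.092     ]
piv [ 0.55371322 -0.03696965  0.072     ] [ 0.54777969 -0.0375389   0.072     ]
lip [(array([ 0.69476748, -0.00086062,  0.24462915]), np.float64(0.0017591106057270056)), (array([ 0.65098082, -0.06027894,  0.24792693]), np.float64(0.000782259710938181))]
tape [ 0.57388952 -0.19246846  0.025     ]  notes [0.66138726 0.15561526 0.009     ]
```

```bash
cat >> h.py <<'E'
def down(psi):
    c,s=np.cos(np.radians(psi)),np.sin(np.radians(psi)); return np.array([[-s,c,0],[c,s,0],[0,0,-1.]])
def rows(st,poses):
    """shift/turn (in interface units) of each (pos,R) from the present pose"""
    p0=np.array(st["tool_pos"]);R0=R.from_quat(st["eef_rot"]).as_matrix()
    return [[(R0.T@(np.array(p)-p0)/.3).round(3).tolist(),(R.from_matrix(R0.T@M).as_rotvec()/np.pi).round(3).tolist()] for p,M in poses]
E
python3 - <<'E'
from plant import *
from h import *
s=get_state()
print(rows(s,[((.31,.29,.2),down(42)),((.476,0,.2),down(8))]))
E
```

```text
[[[-0.779, -0.901, 0.022], [-0.0, 0.0, 0.192]], [[-1.543, -1.711, 0.023], [-0.0, 0.0, 0.381]]]
```

send_rows(targets=[[[-0.78,-0.9,0.02],[0,0,0.19]],[[-0.78,-0.9,0.02],[0,0,0.19]],[[-0.78,-0.9,0.02],[0,0,0.19]],[[-0.78,-0.9,0.02],[0,0,0.19]],[[-0.78,-0.9,0.02],[0,0,0.19]],[[-0.78,-0.9,0.02],[0,0,0.19]],[[-0.78,-0.9,0.02],[0,0,0.19]]], fingers=0)

```text
clock: 1.08
tool_pos: [0.3119, 0.2867, 0.2007]
eef_rot: [0.408, 0.913, -0.001, 0.0]
contact_force: [-0.2, -0.1, 0.5]
opening: 0.23
finger_force: 0.0
```

Run:
```python
from plant import *
from h import *
s=get_state();print(s["clock"],s["tool_pos"],s["q"].round(2),s["contact_force"])
print(rows(s,[((.45,0.005,.2),down(8))]))
```

```text
1.075 [0.31187592 0.28672029 0.20071842] [-0.81  0.45 -0.07  2.15  0.06  0.55 -0.19] [-0.19288101 -0.12778411  0.45451051]
[[[-1.007, -0.284, 0.005], [-0.0, 0.001, 0.188]]]
```

send_rows(targets=[[[-1.0,-0.28,0.0],[0,0,0.19]],[[-1.0,-0.28,0.0],[0,0,0.19]],[[-1.0,-0.28,0.0],[0,0,0.19]],[[-1.0,-0.28,0.0],[0,0,0.19]],[[-1.0,-0.28,0.0],[0,0,0.19]],[[-1.0,-0.28,0.0],[0,0,0.19]]])

```text
clock: 1.82
tool_pos: [0.4527, 0.0078, 0.2008]
eef_rot: [0.659, 0.752, 0.0, 0.002]
contact_force: [-0.6, 0.4, 0.1]
opening: 0.01
finger_force: 0.0
```

```bash
cat >> h.py <<'E'
def wrist(s,d):
    T=np.eye(4);T[:3,:3]=R.from_quat(s["eef_rot"]).as_matrix();T[:3,3]=s["tool_pos"]
    d=dict(d);d["cam_to_world"]=T@np.array(d["T_tool_cam"]);return d
E
python3 - <<'E'
from plant import *
from h import *
import pickle
s=get_state();d=wrist(s,snapshot("wrist"));pickle.dump(d,open("w1.pkl","wb"))
cv2.imwrite("pics/w1.png",d["img"])
print(s["clock"],s["tool_pos"],s["q"].round(2),s["contact_force"],d["cam_to_world"].round(3),d["fx"])
E
```

```text
1.825 [0.45267004 0.00783757 0.20082171] [-0.16  0.48  0.05  2.08 -0.04  0.58  0.06] [-0.58492644  0.41565564  0.10340547] [[ 0.991  0.126  0.042  0.443]
 [ 0.133 -0.947 -0.293  0.083]
 [ 0.002  0.296 -0.955  0.378]
 [ 0.     0.     0.     1.   ]] 291.78993524486395
```

View pics/w1.png

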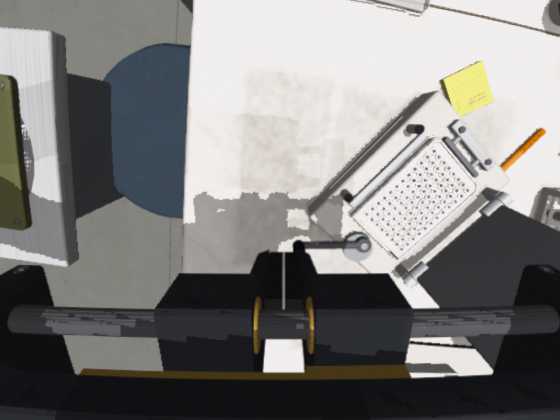

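The wrist view shows the peg top at about (299,245), the pivot bolt at (360,246), the hinge barrels at (497,202) and (413,272), and the stage's front edge running from (312,213) to (435,95).

Run:
```python
from plant import *
from h import *
import pickle
d=pickle.load(open("w1.pkl","rb"))
P=lambda u,z:plane(d,u,z)
peg=P((299,245),.096);piv=P((361,246),.074);h1=P((497,202),.078);h2=P((413,272),.078);n=P((468,88),.009)
print("peg",peg,"piv",piv,np.linalg.norm(peg[:2]-piv[:2]),np.degrees(np.arctan2(*(peg-piv)[1::-1])))
print("hinge",h1,h2,(h1+h2)/2,np.degrees(np.arctan2(*(h1-h2)[1::-1])),np.linalg.norm(h1-h2),"notes",n)
print("front",P((435,95),.05),P((315,210),.05))
B=lambda x,y:((x+.5)/5-.5+170,(y+.5)/5-.5+150)
A=lambda x,y:((x+.5)/3.7-.5+140,(y+.5)/3.7-.5+140)
t=snapshot("top");s=snapshot("scene")
print("tri peg",tri(ray(d,(299,245)),ray(s,A(470,450))),tri(ray(d,(299,245)),ray(t,B(392,516))))
print("hinge scene",plane(s,A(190,270),.078),plane(s,A(380,283),.078))
```

```text
peg [ 0.47656576 -0.03618274  0.096     ] piv [ 0.54922254 -0.03753354  0.074     ] 0.0726693441754833 178.93490735752647
hinge [0.68758251 0.03451151 0.078     ] [ 0.61577108 -0.06044329  0.078     ] [ 0.6516768  -0.01296589  0.078     ] 52.90088860422502 0.11905165475257895 notes [0.65930402 0.15570838 0.009     ]
front [0.60094704 0.1347942  0.05      ] [ 0.49397841 -0.00911211  0.05      ]
tri peg (array([ 0.47995935, -0.04626265,  0.08412018]), np.float64(0.009984167133238908)) (array([ 0.47923872, -0.04525292,  0.07442356]), np.float64(0.00026040221545614177))
hinge scene [0.68641648 0.03254821 0.078     ] [ 0.6166113  -0.06326459  0.078     ]
```

```bash
cat >> h.py <<'E'
piv=np.array([.550,-.0375])
def push(th,off=16,z=.078,r=75):
    a=np.radians(th);u=np.array([np.cos(a),np.sin(a)]);t=np.array([-u[1],u[0]])
    return (*(piv+u*r/1e3-t*off/1e3),z),down(th+180)
E
python3 - <<'E'
from plant import *
from h import *
print(rows(get_state(),[((.478,.003,.078),down(8))]))
E
```

```text
[[[-0.05, 0.088, 0.408], [-0.0, -0.0, 0.001]]]
```

send_rows(targets=[[[-0.015,0.088,0.15],[0,0,0]],[[-0.015,0.088,0.3],[0,0,0]],[[-0.015,0.088,0.41],[0,0,0]],[[-0.015,0.088,0.41],[0,0,0]],[[-0.015,0.088,0.41],[0,0,0]]])

```text
clock: 2.6
tool_pos: [0.4773, 0.0129, 0.0786]
eef_rot: [0.655, 0.756, 0.001, 0.0]
contact_force: [-0.2, -0.3, 0.9]
opening: 0.005
finger_force: 0.0
```

```bash
cat >> h.py <<'E'
def rep(s):
    a=R.from_quat(s["eef_rot"]).as_matrix();p=np.array(s["tool_pos"])
    c=p[:2]-a[:2,0]*.016-piv   # peg centre if touching
    print(round(s["clock"],2),"pos",p.round(4),"psi",np.degrees(np.arctan2(a[1,1],a[0,1])).round(1),"lever",np.degrees(np.arctan2(c[1],c[0])).round(2),"r",np.linalg.norm(c).round(4),"F tool",(a.T@s["contact_force"]).round(2))
E
python3 - <<'E'
from plant import *
from h import *
s=get_state();rep(s);print(s["q"].round(2))
print(rows(s,[push(t) for t in range(-180,-145,5)]))
E
```

```text
2.6 pos [0.4773 0.0129 0.0786] psi 8.2 lever 153.86 r 0.0785 F tool [-0.24 -0.22 -0.88]
[-0.14  0.73  0.02  2.12 -0.05  0.29  0.07]
[[[-0.112, -0.024, 0.002], [0.0, -0.0, 0.046]], [[-0.134, -0.031, 0.002], [0.0, -0.0, 0.018]], [[-0.155, -0.036, 0.002], [0.0, -0.0, -0.01]], [[-0.177, -0.039, 0.002], [0.0, -0.0, -0.038]], [[-0.2, -0.04, 0.002], [0.0, -0.0, -0.065]], [[-0.222, -0.039, 0.002], [0.0, -0.0, -0.093]], [[-0.244, -0.036, 0.002], [0.0, -0.0, -0.121]]]
```

send_rows(targets=[[[-0.08,-0.018,0.002],[0,0,0.0]],[[-0.13,-0.031,0.002],[0,0,0.0]],[[-0.155,-0.036,0.002],[0,0,-0.01]],[[-0.177,-0.039,0.002],[0,0,-0.038]],[[-0.2,-0.04,0.002],[0,0,-0.065]],[[-0.222,-0.039,0.002],[0,0,-0.093]],[[-0.222,-0.039,0.002],[0,0,-0.093]]])

```text
clock: 3.48
tool_pos: [0.4751, -0.0564, 0.0775]
eef_rot: [0.539, 0.842, 0.0, 0.0]
contact_force: [-0.5, 1.1, 0.4]
opening: 0.008
finger_force: 0.0
```

Run:
```python
from plant import *
from h import *
import pickle
s=get_state();rep(s);d=wrist(s,snapshot("wrist"));pickle.dump(d,open("w2.pkl","wb"));cv2.imwrite("pics/w2.png",cv2.resize(d["img"][120:300,180:460],None,fx=2.5,fy=2.5))
print(rows(s,[push(t) for t in range(-152,-125,3)]))
```

```text
3.48 pos [ 0.4751 -0.0564  0.0775] psi 24.8 lever -153.9 r 0.0759 F tool [ 1.17 -0.   -0.43]
[[[-0.008, 0.0, -0.002], [0.0, 0.0, -0.018]], [[-0.022, -0.001, -0.002], [0.0, 0.0, -0.034]], [[-0.035, -0.002, -0.002], [0.0, 0.0, -0.051]], [[-0.048, -0.003, -0.002], [0.0, 0.0, -0.068]], [[-0.062, -0.002, -0.002], [0.0, 0.0, -0.084]], [[-0.075, -0.001, -0.002], [0.0, 0.0, -0.101]], [[-0.088, 0.001, -0.002], [0.0, 0.0, -0.118]], [[-0.101, 0.003, -0.002], [0.0, 0.0, -0.134]], [[-0.114, 0.006, -0.002], [0.0, 0.0, -0.151]]]
```

View pics/w2.png

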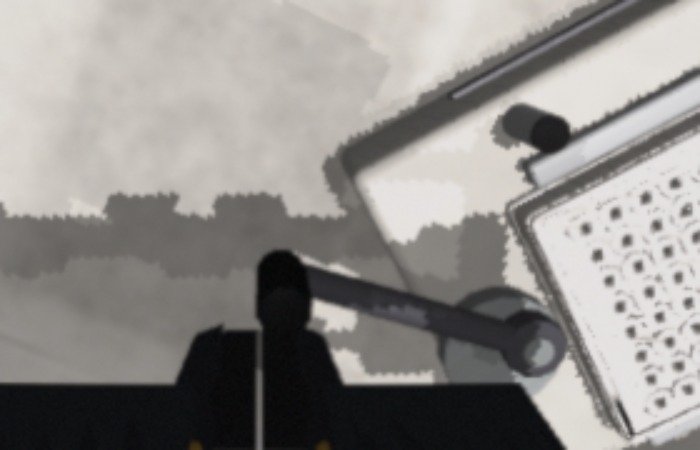

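The wrist view shows the finger face touching the peg, which is at about (283,280) in the crop. The lever has already turned, and the push reads about 1.2 N, so it is still running free.

send_rows(targets=[[[-0.022,0,0],[0,0,-0.034]],[[-0.035,-0.001,0],[0,0,-0.051]],[[-0.048,-0.002,0],[0,0,-0.068]],[[-0.062,-0.001,0],[0,0,-0.084]],[[-0.068,0,0],[0,0,-0.092]],[[-0.068,0,0],[0,0,-0.092]]])

```text
clock: 4.28
tool_pos: [0.4834, -0.0748, 0.0771]
eef_rot: [0.412, 0.911, 0.0, -0.0]
contact_force: [0.1, -0.6, 0.4]
opening: 0.003
finger_force: 0.0
```

Run:
```python
from plant import *
from h import *
s=get_state();rep(s)
print(rows(s,[push(t) for t in range(-138,-105,4)]))
```

```text
4.28 pos [ 0.4834 -0.0748  0.0771] psi 41.4 lever -138.65 r 0.0747 F tool [-0.52 -0.37 -0.44]
[[[-0.003, -0.002, -0.003], [0.0, -0.0, -0.003]], [[-0.02, -0.005, -0.003], [0.0, -0.0, -0.026]], [[-0.038, -0.006, -0.003], [0.0, -0.0, -0.048]], [[-0.056, -0.007, -0.003], [0.0, -0.0, -0.07]], [[-0.074, -0.006, -0.003], [0.0, -0.0, -0.092]], [[-0.092, -0.004, -0.003], [0.0, -0.0, -0.115]], [[-0.109, -0.001, -0.003], [0.0, -0.0, -0.137]], [[-0.126, 0.004, -0.003], [0.0, -0.0, -0.159]], [[-0.143, 0.01, -0.003], [0.0, -0.0, -0.181]]]
```

send_rows(targets=[[[-0.01,-0.003,-0.003],[0,0,-0.012]],[[-0.016,-0.004,-0.003],[0,0,-0.02]],[[-0.022,-0.005,-0.003],[0,0,-0.028]],[[-0.027,-0.006,-0.003],[0,0,-0.034]],[[-0.031,-0.006,-0.003],[0,0,-0.04]]])

```text
clock: 4.9
tool_pos: [0.4881, -0.083, 0.078]
eef_rot: [0.353, 0.936, 0.0, -0.0]
contact_force: [0.6, -0.1, 0.6]
opening: 0.003
finger_force: 0.0
```

```bash
cat >> h.py <<'E'
def avg(get_state,snapshot,n=6):
    s=get_state();rep(s);f=[s["contact_force"]]
    for _ in range(n): snapshot("wrist");f.append(get_state()["contact_force"])
    a=R.from_quat(s["eef_rot"]).as_matrix();f=np.array(f)@a
    print("tool x force",f[:,0].round(1),"mean",f.mean(0).round(2))
    return get_state()
E
python3 - <<'E'
from plant import *
from h import *
s=avg(get_state,snapshot)
print(rows(s,[push(t) for t in range(-132,-105,2)]))
E
```

```text
4.9 pos [ 0.4881 -0.083   0.078 ] psi 48.7 lever -131.65 r 0.0751 F tool [-0.51  0.38 -0.64]
tool x force [-0.5 -0.2 -0.2 -0.4  1.  -0.1  0.2] mean [-0.03 -0.15  0.13]
[[[0.001, 0.0, -0.0], [0.0, -0.0, 0.003]], [[-0.008, -0.001, -0.0], [0.0, -0.0, -0.008]], [[-0.017, -0.003, -0.0], [0.0, -0.0, -0.019]], [[-0.025, -0.004, -0.0], [0.0, -0.0, -0.03]], [[-0.034, -0.005, -0.0], [0.0, -0.0, -0.041]], [[-0.043, -0.006, -0.0], [0.0, -0.0, -0.052]], [[-0.052, -0.006, -0.0], [0.0, -0.0, -0.063]], [[-0.061, -0.006, -0.0], [0.0, -0.0, -0.074]], [[-0.07, -0.005, -0.0], [0.0, -0.0, -0.086]], [[-0.079, -0.005, -0.0], [0.0, -0.0, -0.097]], [[-0.088, -0.004, -0.0], [0.0, -0.0, -0.108]], [[-0.097, -0.002, -0.0], [0.0, -0.0, -0.119]], [[-0.105, -0.001, -0.0], [0.0, -0.0, -0.13]], [[-0.114, 0.001, -0.0], [0.0, -0.0, -0.141]]]
```

send_rows(targets=[[[-0.008,-0.001,0],[0,0,-0.008]],[[-0.017,-0.003,0],[0,0,-0.019]],[[-0.025,-0.004,0],[0,0,-0.03]],[[-0.034,-0.005,0],[0,0,-0.041]],[[-0.039,-0.006,0],[0,0,-0.047]]])

```text
clock: 5.82
tool_pos: [0.4959, -0.0922, 0.078]
eef_rot: [0.283, 0.959, 0.0, 0.0]
contact_force: [0.2, 0.6, -0.2]
opening: 0.005
finger_force: 0.0
```

Run:
```python
from plant import *
from h import *
s=avg(get_state,snapshot)
print(rows(s,[push(t) for t in range(-122,-105,2)]))
```

```text
5.83 pos [ 0.4959 -0.0922  0.078 ] psi 57.1 lever -122.71 r 0.0753 F tool [0.14 0.66 0.16]
tool x force [ 0.1 -0.6  0.2  0.2 -0.1 -0.2  0.8] mean [0.05 0.19 0.18]
[[[-0.004, -0.0, -0.0], [0.0, -0.0, -0.005]], [[-0.013, -0.002, -0.0], [0.0, -0.0, -0.016]], [[-0.022, -0.003, -0.0], [0.0, -0.0, -0.027]], [[-0.031, -0.004, -0.0], [0.0, -0.0, -0.039]], [[-0.04, -0.005, -0.0], [0.0, -0.0, -0.05]], [[-0.049, -0.005, -0.0], [0.0, -0.0, -0.061]], [[-0.058, -0.005, -0.0], [0.0, -0.0, -0.072]], [[-0.066, -0.005, -0.0], [0.0, -0.0, -0.083]], [[-0.075, -0.004, -0.0], [0.0, -0.0, -0.094]]]
```

send_rows(targets=[[[-0.009,-0.001,0],[0,0,-0.011]],[[-0.018,-0.002,0],[0,0,-0.022]],[[-0.027,-0.003,0],[0,0,-0.034]],[[-0.036,-0.004,0],[0,0,-0.045]],[[-0.04,-0.005,0],[0,0,-0.05]]])

```text
clock: 6.75
tool_pos: [0.5051, -0.1, 0.078]
eef_rot: [0.207, 0.978, 0.0, 0.0]
contact_force: [0.6, 0.6, -1.2]
opening: 0.008
finger_force: 0.0
```

Run:
```python
from plant import *
from h import *
s=avg(get_state,snapshot)
d=snapshot("wrist");cv2.imwrite("pics/w3.png",cv2.resize(d["img"][120:300,180:460],None,fx=2.5,fy=2.5))
print(rows(s,[push(t) for t in range(-114,-95,2)]))
```

```text
6.75 pos [ 0.5051 -0.1     0.078 ] psi 66.1 lever -113.68 r 0.0753 F tool [-0.27  0.78  1.18]
tool x force [-0.3  0.6  0.1  1.  -0.4 -1.1 -0.3] mean [-0.05 -0.15  0.18]
[[[-0.0, 0.001, -0.0], [0.0, -0.0, 0.0]], [[-0.009, -0.001, -0.0], [0.0, -0.0, -0.011]], [[-0.018, -0.003, -0.0], [0.0, -0.0, -0.022]], [[-0.026, -0.004, -0.0], [0.0, -0.0, -0.033]], [[-0.035, -0.004, -0.0], [0.0, -0.0, -0.044]], [[-0.044, -0.005, -0.0], [0.0, -0.0, -0.055]], [[-0.053, -0.005, -0.0], [0.0, -0.0, -0.066]], [[-0.062, -0.005, -0.0], [0.0, -0.0, -0.077]], [[-0.071, -0.004, -0.0], [0.0, -0.0, -0.089]], [[-0.08, -0.004, -0.0], [0.0, -0.0, -0.1]]]
```

View pics/w3.png

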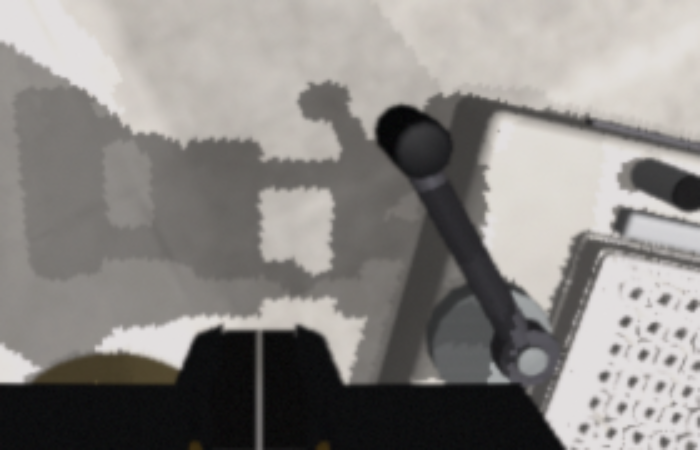

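The finger now lies beyond the peg: the peg is at about (420,145) in the crop and the finger tip at (262,330). I'll work out where the lever really is in both pictures.

Run:
```python
from plant import *
from h import *
import pickle
s=get_state();d3=wrist(s,snapshot("wrist"));d2=pickle.load(open("w2.pkl","rb"));d1=pickle.load(open("w1.pkl","rb"))
C=lambda x,y:((x+.5)/2.5-.5+180,(y+.5)/2.5-.5+120)
def proj(d,p):
    T=np.linalg.inv(d["cam_to_world"]);q=T[:3,:3]@p+T[:3,3]
    K=np.array([[d["fx"],0,d["cx"]],[0,d["fy"],d["cy"]],[0,0,1]])
    return cv2.projectPoints(q[None],np.zeros(3),np.zeros(3),K,np.array([d["k1"],0,0,0,0.]))[0].ravel()
for n,d,pg,pv in(("w1",d1,(299,245),(361,246)),("w2",d2,C(285,275),C(540,345)),("w3",d3,C(422,148),C(533,360))):
    g=plane(d,pg,.096);v=plane(d,pv,.074);print(n,"peg",g.round(4),"piv",v.round(4),"ang",np.degrees(np.arctan2(*(g-v)[1::-1])).round(1),np.linalg.norm((g-v)[:2]).round(4),"camz",d["cam_to_world"][:3,3].round(3))
print("tip px",proj(d3,s["tool_pos"]),"peg guess px",proj(d3,np.array([.478,-.047,.096])))
```

```text
w1 peg [ 0.4766 -0.0362  0.096 ] piv [ 0.5492 -0.0375  0.074 ] ang 178.9 0.0727 camz [0.443 0.083 0.378]
w2 peg [ 0.4746 -0.039   0.096 ] piv [ 0.5512 -0.0352  0.074 ] ang -177.2 0.0768 camz [0.444 0.012 0.255]
w3 peg [ 0.4778 -0.0485  0.096 ] piv [ 0.5517 -0.0376  0.074 ] ang -171.6 0.0747 camz [ 0.437 -0.07   0.255]
tip px [283.53307446 242.60081006] peg guess px [351.14278595 178.18197674]
```

The lever never moved: the peg is still at (0.478,-0.048), so the shut fingertips rode over it. I'll go back and push lower.

Run:
```python
from plant import *
from h import *
s=get_state();a=R.from_quat(s["eef_rot"]).as_matrix()
T=np.array(snapshot("wrist")["T_tool_cam"]);d=snapshot("wrist")
for x in(.009,0.0):
  for dz in(0,.01,.02,.03):
    q=np.linalg.inv(T)@[x,0,-dz,1];print(x,dz,(d["fy"]*q[1]/q[2]+d["cy"]).round(1),end=" | ")
print(s["q"].round(2))
p,M=push(-173,32,.15);print(rows(s,[((.5051,-.1,.15),a),(p,M),(push(-173,32,.065))]))
```

```text
0.009 0 229.7 | 0.009 0.01 235.4 | 0.009 0.02 241.7 | 0.009 0.03 248.8 | 0.0 0 242.6 | 0.0 0.01 248.9 | 0.0 0.02 255.9 | 0.0 0.03 263.6 | [ 0.26  0.76 -0.25  2.    0.43  0.43  0.83]
[[[-0.001, -0.001, -0.24], [0.0, 0.0, 0.0]], [[0.216, 0.213, -0.24], [-0.0, -0.0, 0.328]], [[0.216, 0.213, 0.043], [-0.0, -0.0, 0.328]]]
```

send_rows(targets=[[[0,0,-0.2],[0,0,0]],[[0,0,-0.24],[0,0,0]],[[0.1,0.1,-0.24],[0,0,0.06]],[[0.216,0.213,-0.24],[0,0,0.12]],[[0.216,0.213,-0.24],[0,0,0.18]],[[0.216,0.213,-0.24],[0,0,0.24]],[[0.216,0.213,-0.24],[0,0,0.3]],[[0.216,0.213,-0.24],[0,0,0.328]],[[0.216,0.213,-0.1],[0,0,0.328]],[[0.216,0.213,0.02],[0,0,0.328]],[[0.216,0.213,0.043],[0,0,0.328]],[[0.216,0.213,0.043],[0,0,0.328]]])

```text
clock: 8.75
tool_pos: [0.4715, -0.0152, 0.0652]
eef_rot: [0.663, 0.749, -0.0, -0.0]
contact_force: [-0.9, -0.2, -0.2]
opening: 0.006
finger_force: 0.0
```

Run:
```python
from plant import *
from h import *
s=get_state();rep(s)
d=wrist(s,snapshot("wrist"));cv2.imwrite("pics/w4.png",d["img"])
print(rows(s,[push(t,z=.065) for t in range(-174,-145,4)]))
```

```text
8.75 pos [ 0.4715 -0.0152  0.0652] psi 7.0 lever 175.17 r 0.0768 F tool [-0.07 -0.94  0.24]
[[[-0.048, 0.001, 0.001], [-0.0, 0.0, 0.006]], [[-0.066, -0.002, 0.001], [-0.0, 0.0, -0.017]], [[-0.083, -0.004, 0.001], [-0.0, 0.0, -0.039]], [[-0.101, -0.005, 0.001], [-0.0, -0.0, -0.061]], [[-0.119, -0.005, 0.001], [-0.0, -0.0, -0.083]], [[-0.137, -0.003, 0.001], [-0.0, -0.0, -0.106]], [[-0.154, -0.0, 0.001], [-0.0, -0.0, -0.128]], [[-0.172, 0.004, 0.001], [-0.0, -0.0, -0.15]]]
```

send_rows(targets=[[[-0.03,0,0],[0,0,0.0]],[[-0.048,0,0],[0,0,0]],[[-0.066,-0.002,0],[0,0,-0.017]],[[-0.083,-0.004,0],[0,0,-0.039]],[[-0.101,-0.005,0],[0,0,-0.061]],[[-0.119,-0.005,0],[0,0,-0.083]]])

```text
clock: 9.55
tool_pos: [0.4745, -0.0513, 0.0653]
eef_rot: [0.558, 0.83, 0.0, 0.0]
contact_force: [-0.1, -0.1, 0.0]
opening: 0.002
finger_force: 0.0
```

Run:
```python
from plant import *
from h import *
s=avg(get_state,snapshot,4)
d=wrist(s,snapshot("wrist"));w=d["img"][120:270,200:460]
t=snapshot("top")["img"][190:275,190:300]
a=cv2.resize(w,(520,300));b=cv2.resize(t,(388,300),interpolation=2)
cv2.imwrite("pics/w5.png",cv2.resize(np.hstack([a,b]),None,fx=.88,fy=.88))
print(rows(s,[push(t,z=.065) for t in range(-158,-130,4)]))
```

```text
9.55 pos [ 0.4745 -0.0513  0.0653] psi 22.2 lever -157.59 r 0.0751 F tool [-0.04 -0.13 -0.02]
tool x force [-0.  -0.3  0.3  0.8  0.6] mean [0.26 0.12 0.14]
[[[0.0, -0.0, 0.001], [0.0, -0.0, -0.001]], [[-0.017, -0.003, 0.001], [0.0, -0.0, -0.023]], [[-0.035, -0.005, 0.001], [0.0, -0.0, -0.045]], [[-0.053, -0.006, 0.001], [0.0, -0.0, -0.067]], [[-0.071, -0.005, 0.001], [0.0, -0.0, -0.089]], [[-0.088, -0.003, 0.001], [0.0, -0.0, -0.112]], [[-0.106, 0.0, 0.001], [0.0, -0.0, -0.134]]]
```

View pics/w5.png

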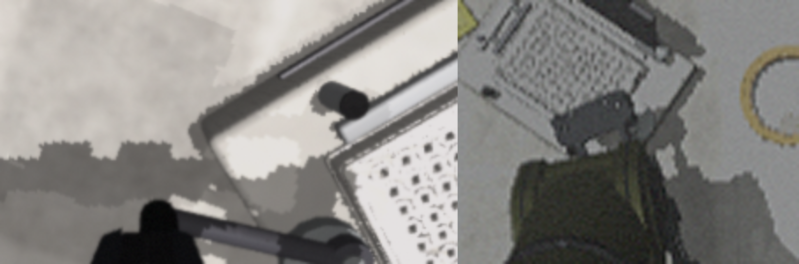

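Run:
```python
from plant import *
from h import *
s=get_state();d=wrist(s,snapshot("wrist"))
f=800/ (520+388)/.88*.88
f=.88
for name,p,z in(("peg",(158,212),.096),("piv",(343,243),.074),("bar",(200,222),.07)):
    u=(p[0]/f/2+200,p[1]/f/2+120);print(name,u,plane(d,u,z).round(4))
g=cv2.cvtColor(d["img"],cv2.COLOR_BGR2GRAY)
for r in range(222,262,4): print(r,g[r,255:320:4])
```

```text
peg (289.77272727272725, 240.45454545454544) [ 0.4732 -0.0355  0.096 ]
piv (394.8863636363636, 258.0681818181818) [ 0.5441 -0.0299  0.074 ]
bar (313.6363636363636, 246.13636363636363) [ 0.4934 -0.0431  0.07  ]
222 [106 104 102 104 104 100  96  98 102 104 102 102 101  98 101 104 104]
226 [105 106 106 108 105 103 100 100 101 101 101 101 103 102 104 112 182]
230 [108 107 106 107 106 105 103 100 101 103 102 112 102 103 104 119 118]
234 [108 106 105 106 119 118 112 112  41  37 116 187 190 150 127 159 121]
238 [124 123 122 120 121 122 118   9   7   7   8 161 206 214 217 214 206]
242 [124 122 124 119 121 123  64   9   6   6   4  15  36  35  66 145 197]
246 [121 120 121 118 120 122  45   8  10  10   8   9  44  43  42  41  38]
250 [119 120 110  55 119 116  45   8   7   7   6  10  42  46  46  59  86]
254 [115  25  13  14   8  10   8   6   7   7  11  15  10  13  44  76  82]
258 [102  14  12  10  11  11  11  14  13   9  10  12  14  13  84 127 117]
```

The crop suggests the tip again sits over the unmoved peg, so the fingers must end well above the nominal TCP when shut. The peg overhangs the stage with nothing below it, so I can go much lower from outside the stage.

Run:
```python
from plant import *
from h import *
s=get_state();a=R.from_quat(s["eef_rot"]).as_matrix()
print(rows(s,[((*s["tool_pos"][:2],.15),a),push(-173,36,.15,86),push(-173,36,.035,86)]), s["opening"])
```

```text
[[[0.0, 0.0, -0.283], [0.0, 0.0, 0.0]], [[0.136, 0.004, -0.283], [0.0, -0.0, 0.083]], [[0.136, 0.003, 0.1], [0.0, -0.0, 0.083]]] -0.0005118776639261593
```

send_rows(targets=[[[0,0,-0.2],[0,0,0]],[[0,0,-0.283],[0,0,0]],[[0.136,-0.01,-0.283],[0,0,0.05]],[[0.136,-0.01,-0.283],[0,0,0.083]],[[0.136,-0.01,-0.1],[0,0,0.083]],[[0.136,-0.01,0.0],[0,0,0.083]],[[0.136,-0.01,0.06],[0,0,0.083]],[[0.136,-0.01,0.1],[0,0,0.083]],[[0.136,-0.01,0.1],[0,0,0.083]]])

```text
clock: 11.02
tool_pos: [0.4562, -0.0138, 0.0347]
eef_rot: [0.662, 0.749, -0.0, -0.0]
contact_force: [-0.4, -0.8, -0.7]
opening: 0.006
finger_force: 0.0
```

Run:
```python
from plant import *
from h import *
s=avg(get_state,snapshot,3)
d=wrist(s,snapshot("wrist"));cv2.imwrite("pics/w6.png",d["img"])
g=cv2.cvtColor(d["img"],cv2.COLOR_BGR2GRAY)
for r in range(226,270,4): print(r,g[r,250:400:5])
print(rows(s,[push(t,z=.035,r=82) for t in range(-172,-145,4)]))
```

```text
11.03 pos [ 0.4562 -0.0138  0.0347] psi 7.0 lever 175.14 r 0.0922 F tool [-0.71 -0.54  0.74]
tool x force [-0.7 -0.  -0.9  1.1] mean [-0.13 -0.44 -0.48]
226 [107 106 107 107 107 105 105 101  99  98  98  98 101 102 117 101 101 103
  66  67  70  70  74  75 135 192 200 196 110  78]
230 [107 106 105 107 106 107 105 101 100  97  99  99 100 100 100 100 100  67
  67  66  67  73  76 126 191 214 133 109 110 111]
234 [105 104 101 102 105 106 104 101  99  99  99 101  97 100  99  98  75  67
  68  67  67  68  85 158 207 211 109 110 110 109]
238 [103 101  99 101 104 104 106 104 102 101 100 101 141 102  98  85  66  67
  67  68  69  80 113 126 129 129 109 110 110 109]
242 [101 102 101 101 102 104 106 104 103 105 103 101 182 178  96  66  66  66
  68  69  75 109 120 129 128 129 112 109 110 109]
246 [100 103 105 104 101 103 105 102 102 106 102  99 177 184 108  89  67  68
  68  71 105 120 127 128 129 128 109 109 110 110]
250 [101 103 105  87  99 103 101 112 101 105  48 100 173 193 191 111  66  68
  70 100 120 128 129 129 129 128 109 110 110 110]
254 [109 106  15  14  13  11  11  21  12   8   9  14 163 194 197 156  65  68
  97 117 129 128 128 129 129 128 110 110 110 111]
258 [121 106  17  11   8   9   8  19  11  11  13  11  57 184 179 180  84 121
 179 210 214 187 186 137 131 128 110 111 109 110]
262 [122  26  13  13  10  10  12  20   6  11  16  13  10 186 182 182 154 171
 196 201 201 201 218 218 132 111 110 110 110 110]
266 [120  13  10  15  11   9  10  20  11  10  12  12  13 144 191 129 194 159
 198 200 201 201 202 201 110 110 109 111 108 109]
[[[-0.067, 0.024, 0.002], [0.0, 0.0, -0.006]], [[-0.086, 0.021, 0.002], [0.0, 0.0, -0.028]], [[-0.106, 0.02, 0.002], [0.0, 0.0, -0.05]], [[-0.125, 0.02, 0.002], [0.0, 0.0, -0.072]], [[-0.145, 0.021, 0.002], [0.0, 0.0, -0.094]], [[-0.164, 0.024, 0.002], [0.0, 0.0, -0.117]], [[-0.183, 0.028, 0.002], [0.0, 0.0, -0.139]]]
```

send_rows(targets=[[[-0.03,0.02,0],[0,0,0]],[[-0.06,0.024,0],[0,0,-0.006]],[[-0.075,0.022,0],[0,0,-0.015]],[[-0.086,0.021,0],[0,0,-0.028]],[[-0.106,0.02,0],[0,0,-0.05]],[[-0.125,0.02,0],[0,0,-0.072]]])

```text
clock: 11.98
tool_pos: [0.467, -0.0502, 0.0351]
eef_rot: [0.572, 0.82, 0.0, -0.0]
contact_force: [0.3, 1.6, 0.1]
opening: 0.003
finger_force: 0.7
```

Run:
```python
from plant import *
from h import *
s=avg(get_state,snapshot,5)
d=wrist(s,snapshot("wrist"));cv2.imwrite("pics/w7.png",d["img"][100:400,150:480])
print(rows(s,[push(t,z=.035,r=80) for t in range(-160,-135,4)]))
```

```text
11.97 pos [ 0.467  -0.0502  0.0351] psi 20.2 lever -160.31 r 0.0823 F tool [ 1.36  0.79 -0.08]
tool x force [ 1.4  0.5 -0.1 -0.7  0.6 -0.7] mean [ 0.17  0.14 -0.08]
[[[-0.001, 0.01, 0.0], [-0.0, -0.0, -0.0]], [[-0.019, 0.007, 0.0], [-0.0, -0.0, -0.023]], [[-0.038, 0.005, 0.0], [-0.0, -0.0, -0.045]], [[-0.057, 0.005, 0.0], [-0.0, -0.0, -0.067]], [[-0.076, 0.006, 0.0], [-0.0, -0.0, -0.089]], [[-0.095, 0.008, 0.0], [-0.0, -0.0, -0.112]], [[-0.114, 0.011, 0.0], [-0.0, -0.0, -0.134]]]
```

View pics/w7.png

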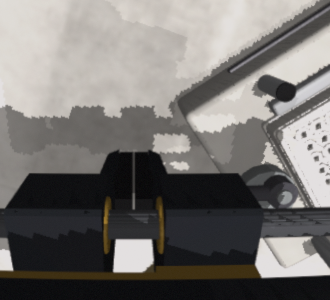

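The peg is no longer behind the finger, which now sits flush behind it with the finger pad registering contact. The lever is being driven, so I'll sweep on.

send_rows(targets=[[[-0.019,0.007,0],[0,0,-0.023]],[[-0.038,0.005,0],[0,0,-0.045]],[[-0.057,0.005,0],[0,0,-0.067]],[[-0.076,0.006,0],[0,0,-0.089]]])

```text
clock: 12.78
tool_pos: [0.4754, -0.0709, 0.0349]
eef_rot: [0.453, 0.892, -0.0, -0.001]
contact_force: [-0.6, 0.8, 0.4]
opening: 0.004
finger_force: 0.8
```

Run:
```python
from plant import *
from h import *
s=avg(get_state,snapshot,5)
d=wrist(s,snapshot("wrist"))
g=cv2.cvtColor(d["img"],cv2.COLOR_BGR2GRAY)
for r in range(222,300,6): print(r,g[r,300:450:6])
print(rows(s,[push(t,z=.035,r=80) for t in range(-140,-115,2)]))
```

```text
12.78 pos [ 0.4754 -0.0709  0.0349] psi 36.1 lever -144.59 r 0.08 F tool [ 0.96 -0.02 -0.43]
tool x force [ 1.  -0.1  0.4 -0.5 -0.4 -0.2] mean [ 0.02 -0.12 -0.11]
222 [103 100 100 103 103 117 120 117 101  64 170 204 129 130 132 120 111 111
 112 210 208 117 187  89  82]
228 [187 183 164 187 188 185 100  98 108  64  96 129 131 131 130 111 110 110
 112 208 117  85  81  94 160]
234 [182 186 192 191 195 188  97 100  99  65  72 125 132 131 129 109 111 110
 112 209 202  86  82 202 220]
240 [189 192 199 205 196 188 103 102 103  89  65 117 132 132 130 110 111 110
 111 205 205  98  74 213 226]
246 [190 193 202 200 207 201 123 113 119 119  64 111 131 130 131 111 111 111
 166 204 204 105  76 119 223]
252 [ 13  74 109 115 121 125 123 119 115 117  64  91 128 129 117 110 110 110
 175 204 205  91  75 103 225]
258 [ 12  12 117 124 125 154 121 117 118 120  70  66 121 128 127 110 110 110
 130 206 206 164  76 113 225]
264 [ 15  12  26 127 125 121 119 119 120 120 112  63 100 109 109 109 110 107
  87 158 203 160  92 108 225]
270 [ 10  13  13 125 127 124 117 118 121 118 112  63  94 110 109  98  50  53
  52
[... 348 characters left out ...]
94 [ 11  13  13  13  14  14  13  15  15  16  14  15  16  14  16  17  17  22
  44  45  49  95 152  82 117]
[[[-0.019, -0.006, 0.0], [0.0, -0.0, -0.023]], [[-0.028, -0.007, 0.0], [0.0, -0.0, -0.034]], [[-0.038, -0.007, 0.0], [0.0, -0.0, -0.045]], [[-0.047, -0.008, 0.0], [0.0, -0.0, -0.056]], [[-0.057, -0.008, 0.0], [0.0, -0.0, -0.067]], [[-0.066, -0.008, 0.0], [0.0, -0.0, -0.078]], [[-0.076, -0.007, 0.0], [0.0, -0.0, -0.089]], [[-0.085, -0.006, 0.0], [0.0, -0.0, -0.1]], [[-0.094, -0.005, 0.0], [0.0, -0.0, -0.112]], [[-0.104, -0.003, 0.0], [0.0, -0.0, -0.123]], [[-0.113, -0.001, 0.0], [0.0, -0.0, -0.134]], [[-0.122, 0.001, 0.0], [0.0, -0.0, -0.145]], [[-0.132, 0.004, 0.0], [0.0, -0.0, -0.156]]]
```

send_rows(targets=[[[-0.009,-0.002,0],[0,0,-0.011]],[[-0.019,-0.004,0],[0,0,-0.023]],[[-0.028,-0.006,0],[0,0,-0.034]],[[-0.038,-0.007,0],[0,0,-0.045]],[[-0.047,-0.008,0],[0,0,-0.056]]])

```text
clock: 13.7
tool_pos: [0.4831, -0.0841, 0.0351]
eef_rot: [0.373, 0.928, 0.0, 0.0]
contact_force: [0.1, 2.4, -0.8]
opening: 0.005
finger_force: 0.8
```

Run:
```python
from plant import *
from h import *
s=avg(get_state,snapshot,3)
print(rows(s,[push(t,z=.035,r=80) for t in range(-133,-112,2)]))
```

```text
13.7 pos [ 0.4831 -0.0841  0.0351] psi 46.2 lever -133.82 r 0.0799 F tool [1.62 1.77 0.76]
tool x force [ 1.6  2.2 -0.5 -0.8] mean [0.64 0.9  0.08]
[[[-0.003, 0.002, 0.0], [-0.0, 0.0, -0.005]], [[-0.013, 0.0, 0.0], [-0.0, 0.0, -0.017]], [[-0.022, -0.001, 0.0], [-0.0, 0.0, -0.028]], [[-0.031, -0.002, 0.0], [-0.0, 0.0, -0.039]], [[-0.041, -0.002, 0.0], [-0.0, 0.0, -0.05]], [[-0.05, -0.002, 0.0], [-0.0, 0.0, -0.061]], [[-0.06, -0.002, 0.0], [-0.0, 0.0, -0.072]], [[-0.069, -0.002, 0.0], [-0.0, 0.0, -0.083]], [[-0.079, -0.001, 0.0], [-0.0, -0.0, -0.094]], [[-0.088, -0.0, 0.0], [-0.0, -0.0, -0.105]], [[-0.098, 0.001, 0.0], [-0.0, -0.0, -0.117]]]
```

send_rows(targets=[[[-0.005,0,0],[0,0,-0.006]],[[-0.0095,0,0],[0,0,-0.011]],[[-0.014,-0.001,0],[0,0,-0.017]]])

```text
clock: 14.22
tool_pos: [0.4849, -0.0876, 0.035]
eef_rot: [0.349, 0.937, -0.0, -0.001]
contact_force: [-1.8, 0.2, 0.9]
opening: 0.005
finger_force: 0.7
```

send_rows(targets=[[[-0.005,-0.001,0],[0,0,-0.006]],[[-0.0095,-0.002,0],[0,0,-0.011]],[[-0.014,-0.003,0],[0,0,-0.017]]])

```text
clock: 14.6
tool_pos: [0.4881, -0.0908, 0.035]
eef_rot: [0.323, 0.946, -0.0, -0.0]
contact_force: [-2.3, 0.9, -0.7]
opening: 0.005
finger_force: 0.8
```

Run:
```python
from plant import *
from h import *
s=avg(get_state,snapshot,2)
```

```text
14.6 pos [ 0.4881 -0.0908  0.035 ] psi 52.3 lever -127.99 r 0.08 F tool [ 2.34 -0.72  0.71]
tool x force [2.3 1.4 0.7] mean [ 1.48 -0.64  0.58]
```

send_rows(targets=[[[-0.005,-0.001,0],[0,0,-0.006]],[[-0.0095,-0.002,0],[0,0,-0.011]],[[-0.014,-0.003,0],[0,0,-0.017]]])

```text
clock: 15.08
tool_pos: [0.491, -0.0937, 0.0351]
eef_rot: [0.298, 0.955, 0.0, -0.0]
contact_force: [-2.5, 1.5, -0.4]
opening: 0.003
finger_force: 1.3
```

Run:
```python
from plant import *
from h import *
s=avg(get_state,snapshot,3)
```

```text
15.07 pos [ 0.491  -0.0937  0.0351] psi 55.3 lever -125.07 r 0.0798 F tool [ 2.92 -0.21  0.42]
tool x force [2.9 2.4 1.4 1.5] mean [ 2.06 -0.14  0.09]
```

send_rows(targets=[[[-0.003,0,0],[0,0,-0.003]],[[-0.005,-0.001,0],[0,0,-0.006]],[[-0.0075,-0.002,0],[0,0,-0.009]]])

```text
clock: 15.6
tool_pos: [0.4926, -0.0955, 0.0351]
eef_rot: [0.285, 0.959, 0.0, 0.0]
contact_force: [-2.3, 2.8, 0.6]
opening: 0.006
finger_force: 1.5
```

Run:
```python
from plant import *
from h import *
s=avg(get_state,snapshot,4)
d=wrist(s,snapshot("wrist"));cv2.imwrite("pics/w8.png",d["img"])
```

```text
15.6 pos [ 0.4926 -0.0955  0.0351] psi 56.9 lever -123.4 r 0.0799 F tool [ 3.4   1.07 -0.61]
tool x force [3.4 2.7 2.9 3.2 2.4] mean [2.91 0.7  0.14]
```

The push holds steady at about 2.9 N (3.4 N while moving), inside the snug band, so I'll stop here. I'll back off the peg, rise, and open the fingers.

send_rows(targets=[[[0.02,0,0],[0,0,0]],[[0.06,0,0],[0,0,0]],[[0.07,0,-0.15],[0,0,0]],[[0.07,0,-0.35],[0,0,0]],[[0.07,0,-0.55],[0,0,0]],[[0.07,0,-0.75],[0,0,0]],[[0.07,0,-0.75],[0,0,0]]], fingers=0.5)

```text
clock: 16.73
tool_pos: [0.4776, -0.0841, 0.2641]
eef_rot: [0.285, 0.958, 0.001, 0.005]
contact_force: [0.1, 0.6, -0.1]
opening: 0.503
finger_force: 0.0
```

Run:
```python
from plant import *
from h import *
import pickle
s=get_state();rep(s);print(s["opening"],s["q"].round(2),s["contact_force"])
d=wrist(s,snapshot("wrist"));pickle.dump(d,open("w9.pkl","wb"));cv2.imwrite("pics/w9.png",d["img"])
t=snapshot("top");c=snapshot("scene")
print("lid",tri(ray(t,(281,132)),ray(c,(235,131))))
g=cv2.cvtColor(d["img"],cv2.COLOR_BGR2GRAY)
m=(g<30).astype(np.uint8);n,l,st,ce=cv2.connectedComponentsWithStats(m)
for i in range(1,n):
    if st[i,4]>25: print(st[i],ce[i].round(1),plane(d,ce[i],.096).round(4))
def X(own,z):
    a=np.radians(-36.5);return np.array([.602+own*np.cos(a),.0235+own*np.sin(a),z])
print("lip px pred",[1])
```

```text
16.73 pos [ 0.4776 -0.0841  0.2641] psi 56.8 lever -136.88 r 0.0809 F tool [0.24 0.61 0.14]
0.5033438044001101 [ 0.41  0.45 -0.5   1.9   0.28  0.85  0.76] [ 0.13357998  0.647646   -0.14205875]
lid (array([ 0.82127028, -0.15331281,  0.13629157]), np.float64(0.001831616601839204))
[283 207   9  13  97] [286.7 212.6] [ 0.5074 -0.0977  0.096 ]
[    0   250   560   170 52385] [251.3 354.3] [ 0.6642 -0.2616  0.096 ]
[ 499  266   61   53 1722] [538.4 289.1] [0.8018 0.1425 0.096 ]
lip px pred [1]
```

Run:
```python
from h import *
import pickle
d=pickle.load(open("w9.pkl","rb"));g=cv2.cvtColor(d["img"],cv2.COLOR_BGR2GRAY)
m=g<32;m[:225]=0
print([(c,int(np.argmax(m[:,c]))) for c in range(150,420,6)])
T=np.linalg.inv(np.array(d["T_tool_cam"]));print(T.round(3))
K=np.array([[d["fx"],0,d["cx"]],[0,d["fy"],d["cy"]],[0,0,1]])
for x in(-.009,.009):
  for y in(.022,.0395):
    for z in(0,-.019,-.034,-.05):
      q=T@[x,y,z,1];u=K@(q[:3]/q[2]);print((x,y,z),u[:2].round(0),end=" ")
  print()
```

```text
[(150, 274), (156, 274), (162, 274), (168, 274), (174, 274), (180, 274), (186, 290), (192, 290), (198, 281), (204, 273), (210, 265), (216, 257), (222, 253), (228, 251), (234, 253), (240, 253), (246, 310), (252, 305), (258, 311), (264, 311), (270, 311), (276, 311), (282, 311), (288, 311), (294, 311), (300, 311), (306, 311), (312, 311), (318, 311), (324, 270), (330, 253), (336, 253), (342, 251), (348, 254), (354, 261), (360, 267), (366, 275), (372, 284), (378, 292), (384, 273), (390, 273), (396, 273), (402, 273), (408, 273), (414, 273)]
[[ 0.001  1.     0.001 -0.   ]
 [-0.956  0.001 -0.294  0.019]
 [-0.294 -0.     0.956  0.191]
 [ 0.     0.     0.     1.   ]]
(-0.009, 0.022, 0) [316. 255.] (-0.009, 0.022, -0.019) [320. 269.] (-0.009, 0.022, -0.034) [323. 282.] (-0.009, 0.022, -0.05) [327. 298.] (-0.009, 0.0395, 0) [343. 255.] (-0.009, 0.0395, -0.019) [349. 269.] (-0.009, 0.0395, -0.034) [355. 282.] (-0.009, 0.0395, -0.05) [362. 298.] 
(0.009, 0.022, 0) [317. 230.] (0.009, 0.022, -0.019) [321. 241.] (0.009, 0.022, -0.034) [324. 252.] (0.009, 0.022, -0.05) [329. 266.] (0.009, 0.0395, 0) [344. 230.] (0.009, 0.0395, -0.019) [351. 241.] (0.009, 0.0395, -0.034) [357. 252.] (0.009, 0.0395, -0.05) [365. 266.]
```

```bash
cat >> h.py <<'E'
YAW=-36.5; H=np.array([.652,-.0135]); TIP=.036
ex=np.array([np.cos(np.radians(YAW)),np.sin(np.radians(YAW)),0]);ey=np.array([-ex[1],ex[0],0]);ez=np.array([0,0,1.])
def cage(phi,alpha,gap,t=.015):
    """TCP pose whose front pad carries the lip's lower edge with the cover at phi (deg), tool tilted alpha (deg)"""
    f,a=np.radians(phi),np.radians(alpha)
    u=-np.cos(f)*ex+np.sin(f)*ez; n=-np.sin(f)*ex-np.cos(f)*ez
    d=np.sin(a)*ex-np.cos(a)*ez; y=np.cos(a)*ex+np.sin(a)*ez
    E=np.array([*H,.078])+.174*u+.004*n
    return E+gap/2*y+(t+TIP)*d, np.c_[ey,y,d]
E
python3 - <<'E'
from plant import *
from h import *
s=get_state()
p,M=cage(98.5,0,.012);print(p)
print(rows(s,[((p[0],p[1],.28),M)]))
E
```

```text
[ 0.6743173  -0.03001393  0.19968   ]
[[[-0.461, 0.517, -0.071], [-0.001, 0.0, 0.519]]]
```

send_rows(targets=[[[-0.0,0.05,-0.071],[0,0,0.055]],[[-0.05,0.1,-0.071],[0,0,0.11]],[[-0.1,0.2,-0.071],[0,0,0.165]],[[-0.2,0.3,-0.071],[0,0,0.22]],[[-0.3,0.4,-0.071],[0,0,0.275]],[[-0.4,0.48,-0.071],[0,0,0.33]],[[-0.461,0.517,-0.071],[0,0,0.385]],[[-0.461,0.517,-0.071],[0,0,0.44]],[[-0.461,0.517,-0.071],[0,0,0.495]],[[-0.461,0.517,-0.071],[-0.001,0,0.519]],[[-0.461,0.517,-0.071],[-0.001,0,0.519]]])

```text
clock: 18.25
tool_pos: [0.6743, -0.0298, 0.2788]
eef_rot: [0.893, 0.45, -0.001, -0.0]
contact_force: [-0.1, 0.2, -0.3]
opening: 0.5
finger_force: 0.0
```

Run:
```python
from plant import *
from h import *
s=get_state();rep(s);print(s["q"].round(2),s["opening"])
d=wrist(s,snapshot("wrist"));cv2.imwrite("pics/w10.png",d["img"])
def proj(d,p):
    T=np.linalg.inv(d["cam_to_world"]);q=T[:3,:3]@p+T[:3,3]
    return (d["fx"]*q[0]/q[2]+d["cx"]).round(0),(d["fy"]*q[1]/q[2]+d["cy"]).round(0)
for ph in(97,99,101):
    f=np.radians(ph);E=np.array([*H,.078])+.174*(-np.cos(f)*ex+np.sin(f)*ez)
    print(ph,proj(d,E+.038*ey),proj(d,E-.038*ey))
p,M=cage(98.5,0,.012);print(rows(s,[(p,M)]))
```

```text
18.25 pos [ 0.6743 -0.0298  0.2788] psi -36.5 lever -2.58 r 0.1149 F tool [ 0.09 -0.17  0.3 ]
[-0.02  0.69 -0.01  1.3   0.01  1.15 -0.67] 0.5001315645613754
97 (np.float64(272.0), np.float64(180.0)) (np.float64(273.0), np.float64(275.0))
99 (np.float64(281.0), np.float64(179.0)) (np.float64(281.0), np.float64(275.0))
101 (np.float64(289.0), np.float64(179.0)) (np.float64(288.0), np.float64(274.0))
[[[-0.0, 0.001, 0.264], [-0.0, 0.0, 0.0]]]
```

View pics/w10.png

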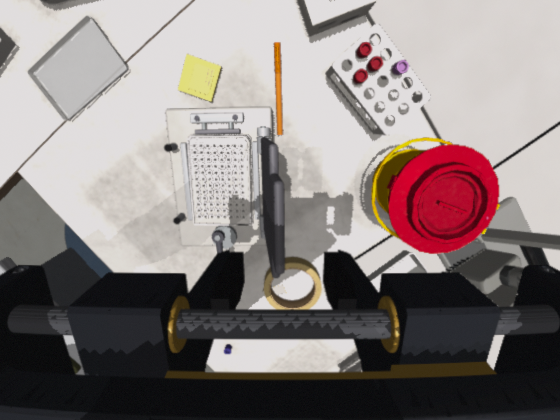

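The lip's edge lies at about column 279, rows 180–275, midway between the open fingers (inner edges at columns 240 and 326). That matches the predicted 98.5° opening, so I'll descend.

send_rows(targets=[[[0,0,0.1],[0,0,0]],[[0,0,0.17],[0,0,0]],[[0,0,0.22],[0,0,0]],[[0,0,0.264],[0,0,0]],[[0,0,0.264],[0,0,0]]])

```text
clock: 18.92
tool_pos: [0.6751, -0.0299, 0.2011]
eef_rot: [0.893, 0.45, 0.0, -0.0]
contact_force: [-0.4, 0.5, -0.1]
opening: 0.5
finger_force: 0.0
```

send_rows(targets=[[[0,0,0],[0,0,0]],[[0,0,0],[0,0,0]],[[0,0,0],[0,0,0]],[[0,0,0],[0,0,0]]], fingers=0.16, newtons=5)

```text
clock: 19.42
tool_pos: [0.6759, -0.0299, 0.2024]
eef_rot: [0.893, 0.45, 0.002, 0.0]
contact_force: [0.3, 0.4, -0.2]
opening: 0.162
finger_force: 0.0
```

Run:
```python
from plant import *
from h import *
s=get_state();rep(s)
print(rows(s,[cage(ph,max(0,90-ph),.014) for ph in(98,94,90,86,82,78,74,70,66,62,58,54)]))
```

```text
19.43 pos [ 0.6759 -0.0299  0.2024] psi -36.5 lever -2.56 r 0.1164 F tool [0.48 0.03 0.16]
[[[-0.003, -0.006, 0.009], [0.001, -0.001, -0.0]], [[-0.004, -0.046, 0.005], [0.001, -0.001, -0.0]], [[-0.004, -0.086, 0.005], [0.001, -0.001, -0.0]], [[-0.004, -0.115, 0.005], [-0.022, -0.001, -0.0]], [[-0.004, -0.144, 0.007], [-0.044, -0.001, -0.0]], [[-0.004, -0.172, 0.011], [-0.066, -0.001, -0.0]], [[-0.004, -0.2, 0.017], [-0.088, -0.001, -0.0]], [[-0.004, -0.227, 0.026], [-0.11, -0.001, -0.0]], [[-0.004, -0.254, 0.036], [-0.133, -0.001, -0.0]], [[-0.004, -0.28, 0.047], [-0.155, -0.001, -0.0]], [[-0.004, -0.305, 0.061], [-0.177, -0.001, -0.0]], [[-0.004, -0.329, 0.076], [-0.199, -0.001, -0.0]]]
```

send_rows(targets=[[[-0.003,-0.01,0.005],[0,0,0]],[[-0.003,-0.026,0.005],[0,0,0]],[[-0.004,-0.046,0.005],[0,0,0]],[[-0.004,-0.066,0.005],[0,0,0]],[[-0.004,-0.086,0.005],[0,0,0]],[[-0.004,-0.1,0.005],[-0.011,0,0]],[[-0.004,-0.115,0.005],[-0.022,0,0]],[[-0.004,-0.13,0.006],[-0.033,0,0]],[[-0.004,-0.144,0.007],[-0.044,0,0]],[[-0.004,-0.158,0.009],[-0.055,0,0]],[[-0.004,-0.172,0.011],[-0.066,0,0]]])

```text
clock: 20.8
tool_pos: [0.6329, 0.0004, 0.1987]
eef_rot: [0.888, 0.447, 0.048, 0.093]
contact_force: [0.4, 0.1, -0.4]
opening: 0.158
finger_force: 0.1
```

Run:
```python
from plant import *
from h import *
s=avg(get_state,snapshot,3);print(s["q"].round(2))
d=wrist(s,snapshot("wrist"));cv2.imwrite("pics/w11.png",d["img"])
print(rows(s,[cage(ph,90-ph,.014) for ph in(78,74,70,66,62,58,54,52)]))
```

```text
20.8 pos [6.329e-01 4.000e-04 1.987e-01] psi -36.6 lever 18.84 r 0.0776 F tool [0.38 0.19 0.43]
tool x force [ 0.4 -0.9  1.9  0.4] mean [ 0.44 -0.78  0.18]
[-0.22  0.64  0.11  1.75  0.14  0.61 -0.88]
[[[-0.001, 0.005, 0.0], [-0.001, -0.001, 0.0]], [[-0.001, -0.024, 0.001], [-0.023, -0.001, 0.0]], [[-0.001, -0.052, 0.003], [-0.045, -0.001, 0.0]], [[-0.001, -0.08, 0.007], [-0.067, -0.001, 0.0]], [[-0.001, -0.108, 0.013], [-0.089, -0.001, 0.0]], [[-0.001, -0.136, 0.022], [-0.112, -0.001, 0.0]], [[-0.001, -0.162, 0.032], [-0.134, -0.001, 0.0]], [[-0.001, -0.176, 0.038], [-0.145, -0.001, 0.0]]]
```

send_rows(targets=[[[0,-0.01,0],[-0.011,0,0]],[[0,-0.024,0.001],[-0.023,0,0]],[[0,-0.038,0.002],[-0.034,0,0]],[[0,-0.052,0.003],[-0.045,0,0]],[[0,-0.066,0.005],[-0.056,0,0]],[[0,-0.08,0.007],[-0.067,0,0]],[[0,-0.094,0.01],[-0.078,0,0]],[[0,-0.108,0.013],[-0.089,0,0]]])

```text
clock: 22.0
tool_pos: [0.6092, 0.018, 0.1883]
eef_rot: [0.867, 0.436, 0.11, 0.216]
contact_force: [-0.3, -1.1, -1.7]
opening: 0.161
finger_force: 0.2
```

Run:
```python
from plant import *
from h import *
s=avg(get_state,snapshot,3);print(s["q"].round(2))
d=wrist(s,snapshot("wrist"));cv2.imwrite("pics/w12.png",d["img"])
print(rows(s,[cage(62,28,.014)]),rows(s,[cage(ph,min(90-ph,35),g) for ph,g in((62,.014),(58,.014),(55,.014),(51,.015),(47,.016),(43,.017),(39,.018))]))
```

```text
22.0 pos [0.6092 0.018  0.1883] psi -36.7 lever 40.67 r 0.0655 F tool [-1.08 -0.45  1.65]
tool x force [-1.1  1.1  0.1  0.5] mean [ 0.17 -1.34  0.86]
[-0.66  0.68  0.54  2.06  0.31  0.18 -1.21]
[[[-0.001, -0.002, -0.002], [-0.0, -0.0, -0.0]]] [[[-0.001, -0.002, -0.002], [-0.0, -0.0, -0.0]], [[-0.001, -0.031, -0.002], [-0.023, -0.0, -0.0]], [[-0.001, -0.052, -0.001], [-0.039, -0.0, -0.0]], [[-0.001, -0.09, 0.007], [-0.039, -0.0, -0.0]], [[-0.001, -0.128, 0.016], [-0.039, -0.0, -0.0]], [[-0.001, -0.165, 0.029], [-0.039, -0.0, -0.0]], [[-0.001, -0.2, 0.044], [-0.039, -0.0, -0.0]]]
```

Run:
```python
from plant import *
from h import *
s=get_state()
print(rows(s,[cage(ph,28,g) for ph,g in((60,.015),(57,.017),(54,.018),(51,.019),(48,.019),(45,.019))]))
```

```text
[[[-0.001, -0.023, -0.001], [-0.0, -0.0, -0.0]], [[-0.001, -0.05, 0.001], [-0.0, -0.0, -0.0]], [[-0.001, -0.078, 0.005], [-0.0, -0.0, -0.0]], [[-0.001, -0.107, 0.011], [-0.0, -0.0, -0.0]], [[-0.001, -0.136, 0.018], [-0.0, -0.0, -0.0]], [[-0.001, -0.165, 0.027], [-0.0, -0.0, -0.0]]]
```

send_rows(targets=[[[0,-0.01,0],[0,0,0]],[[0,-0.023,0],[0,0,0]],[[0,-0.036,0],[0,0,0]],[[0,-0.05,0.001],[0,0,0]],[[0,-0.064,0.003],[0,0,0]],[[0,-0.078,0.005],[0,0,0]],[[0,-0.092,0.008],[0,0,0]],[[0,-0.107,0.011],[0,0,0]],[[0,-0.122,0.014],[0,0,0]],[[0,-0.136,0.018],[0,0,0]],[[0,-0.15,0.022],[0,0,0]],[[0,-0.165,0.027],[0,0,0]]], fingers=0.215)

```text
clock: 23.7
tool_pos: [0.5766, 0.0422, 0.1577]
eef_rot: [0.867, 0.436, 0.11, 0.216]
contact_force: [-0.6, -1.6, 0.4]
opening: 0.215
finger_force: 0.4
```

Run:
```python
from plant import *
from h import *
s=avg(get_state,snapshot,3);print(s["q"].round(2),s["opening"],s["finger_force"])
d=wrist(s,snapshot("wrist"));cv2.imwrite("pics/w13.png",d["img"])
print(rows(s,[cage(45,28,.019)]),rows(s,[cage(ph,28,g) for ph,g in((42,.021),(39,.023),(36,.024),(33,.025),(30,.026),(27,.026))]))
```

```text
23.7 pos [0.5766 0.0422 0.1577] psi -36.6 lever 75.69 r 0.069 F tool [-1.6   0.6  -0.18]
tool x force [-1.6 -0.9 -0.9 -0.3] mean [-0.92 -1.21  0.52]
[-0.76  0.74  0.59  2.15  0.29  0.06 -1.28] 0.21603374127222733 0.8523746766149998
[[[0.0, 0.002, 0.0], [-0.0, -0.0, -0.0]]] [[[0.0, -0.024, 0.011], [-0.0, -0.0, -0.0]], [[0.0, -0.048, 0.022], [-0.0, -0.0, -0.0]], [[0.0, -0.074, 0.036], [-0.0, -0.0, -0.0]], [[0.0, -0.099, 0.05], [-0.0, -0.0, -0.0]], [[0.0, -0.123, 0.066], [-0.0, -0.0, -0.0]], [[0.0, -0.148, 0.084], [-0.0, -0.0, -0.0]]]
```

```bash
cat >> h.py <<'E'
def cage2(phi,alpha,gap,sig,t=.015):
    p,M=cage(phi,alpha,gap,t); f=np.radians(phi)
    E=np.array([*H,.078])+.174*(-np.cos(f)*ex+np.sin(f)*ez)+.004*(-np.sin(f)*ex-np.cos(f)*ez)
    Z=R.from_euler("z",sig,degrees=True).as_matrix()
    return E+Z@(p-E),Z@M
E
python3 - <<'E'
from plant import *
from h import *
s=get_state()
for r in rows(s,[cage2(45,28,.031,0),cage2(45,28,.031,-10),cage2(45,28,.031,-20),cage2(45,28,.031,-30),cage2(45,28,.031,-40)]):print(r)
E
```

```text
[[0.0, 0.021, 0.0], [-0.0, -0.0, -0.0]]
[[-0.021, 0.019, -0.001], [-0.0, -0.026, 0.049]]
[[-0.043, 0.014, -0.003], [-0.0, -0.053, 0.098]]
[[-0.062, 0.006, -0.008], [-0.0, -0.079, 0.147]]
[[-0.08, -0.005, -0.013], [-0.0, -0.105, 0.196]]
```

send_rows(targets=[[[0,0.021,0],[0,0,0]],[[0,0.021,0],[0,0,0]],[[-0.01,0.02,0],[0,-0.013,0.024]],[[-0.021,0.019,-0.001],[0,-0.026,0.049]],[[-0.032,0.017,-0.002],[0,-0.04,0.073]],[[-0.043,0.014,-0.003],[0,-0.053,0.098]],[[-0.053,0.01,-0.005],[0,-0.066,0.122]],[[-0.062,0.006,-0.008],[0,-0.079,0.147]],[[-0.062,0.006,-0.008],[0,-0.079,0.147]]], fingers=0.35)

```text
clock: 25.02
tool_pos: [0.5668, 0.0274, 0.1608]
eef_rot: [0.95, 0.197, 0.049, 0.237]
contact_force: [-1.4, 2.2, -0.0]
opening: 0.356
finger_force: 1.0
```

Run:
```python
from plant import *
from h import *
s=avg(get_state,snapshot,3);print(s["q"].round(2),s["opening"],s["finger_force"],s["contact_force"])
d=wrist(s,snapshot("wrist"));cv2.imwrite("pics/w14.png",d["img"])
p,M=cage2(45,28,.031,-30);print(p-s["tool_pos"])
for a in(28,31,34): print(rows(s,[cage2(ph,a,.031,-40) for ph in(45,40,35,30)]))
```

```text
25.02 pos [0.5668 0.0274 0.1608] psi -66.5 lever 87.91 r 0.0586 F tool [-0.39 -2.29 -1.2 ]
tool x force [-0.4 -0.5 -0.2  0.5] mean [-0.14 -1.91 -0.9 ]
[-0.81  0.81  0.67  1.96  0.05  0.45 -1.53] 0.35183798438269903 0.8260930660981103 [-0.15014478  1.66677804  0.45621741]
[-0.00074863 -0.00043842 -0.00037757]
[[[-0.025, -0.002, 0.0], [-0.0, -0.026, 0.049]], [[-0.041, -0.045, 0.02], [-0.0, -0.026, 0.049]], [[-0.056, -0.087, 0.044], [-0.0, -0.026, 0.049]], [[-0.069, -0.128, 0.072], [-0.0, -0.026, 0.049]]]
[[[-0.026, 0.007, -0.003], [-0.017, -0.028, 0.048]], [[-0.042, -0.037, 0.017], [-0.017, -0.028, 0.048]], [[-0.057, -0.079, 0.041], [-0.017, -0.028, 0.048]], [[-0.071, -0.119, 0.069], [-0.017, -0.028, 0.048]]]
[[[-0.027, 0.015, -0.006], [-0.034, -0.029, 0.048]], [[-0.043, -0.028, 0.014], [-0.034, -0.029, 0.048]], [[-0.058, -0.07, 0.038], [-0.034, -0.029, 0.048]], [[-0.072, -0.11, 0.066], [-0.034, -0.029, 0.048]]]
```

Run:
```python
from plant import *
from h import *
s=get_state()
for r in rows(s,[cage2(ph,a,.031,-35) for ph,a in((44,30),(42.5,32),(41,34),(39.5,36),(38,38),(36,40),(34,42),(32,42),(30,42),(28,42))]):print(r)
```

```text
[[-0.017, -0.004, 0.003], [-0.011, -0.014, 0.024]]
[[-0.023, -0.011, 0.007], [-0.022, -0.014, 0.024]]
[[-0.028, -0.018, 0.01], [-0.034, -0.015, 0.024]]
[[-0.033, -0.025, 0.015], [-0.045, -0.015, 0.023]]
[[-0.038, -0.033, 0.019], [-0.056, -0.015, 0.023]]
[[-0.044, -0.044, 0.026], [-0.067, -0.016, 0.023]]
[[-0.05, -0.055, 0.033], [-0.078, -0.016, 0.023]]
[[-0.055, -0.071, 0.044], [-0.078, -0.016, 0.023]]
[[-0.06, -0.087, 0.055], [-0.078, -0.016, 0.023]]
[[-0.065, -0.103, 0.067], [-0.078, -0.016, 0.023]]
```

send_rows(targets=[[[-0.017,-0.004,0.003],[-0.011,-0.014,0.024]],[[-0.023,-0.011,0.007],[-0.022,-0.014,0.024]],[[-0.028,-0.018,0.01],[-0.034,-0.015,0.024]],[[-0.033,-0.025,0.015],[-0.045,-0.015,0.023]],[[-0.038,-0.033,0.019],[-0.056,-0.015,0.023]],[[-0.044,-0.044,0.026],[-0.067,-0.016,0.023]],[[-0.05,-0.055,0.033],[-0.078,-0.016,0.023]],[[-0.055,-0.071,0.044],[-0.078,-0.016,0.023]],[[-0.06,-0.087,0.055],[-0.078,-0.016,0.023]],[[-0.065,-0.103,0.067],[-0.078,-0.016,0.023]],[[-0.065,-0.103,0.067],[-0.078,-0.016,0.023]]])

```text
clock: 26.6
tool_pos: [0.5409, 0.0357, 0.1281]
eef_rot: [0.922, 0.149, 0.057, 0.354]
contact_force: [-1.8, 1.3, -1.7]
opening: 0.35
finger_force: 1.2
```

Run:
```python
from plant import *
from h import *
s=avg(get_state,snapshot,3);print(s["q"].round(2),s["opening"],s["finger_force"],s["contact_force"])
d=wrist(s,snapshot("wrist"));cv2.imwrite("pics/w15.png",d["img"])
c=snapshot("scene");cv2.imwrite("pics/s15.png",c["img"])
p,M=cage2(28,42,.031,-35);print(p-s["tool_pos"],p)
for r in rows(s,[cage2(ph,42,.031,-35) for ph in range(26,-4,-2)]):print(r)
```

```text
26.6 pos [0.5409 0.0357 0.1281] psi -71.6 lever 109.61 r 0.0724 F tool [-1.35 -2.44  0.04]
tool x force [-1.4 -1.1 -1.2 -1. ] mean [-1.17 -2.31 -0.61]
[-1.05  1.05  0.85  1.99  0.03  0.44 -1.76] 0.34987409095619204 1.2185118097113445 [-1.67047979  1.70106898 -0.60595658]
[ 3.04617206e-04  1.96294506e-04 -6.48470139e-07] [0.54147479 0.03571568 0.1286274 ]
[[-0.004, -0.018, 0.009], [0.0, 0.0, -0.001]]
[[-0.009, -0.035, 0.018], [0.0, 0.0, -0.001]]
[[-0.013, -0.052, 0.028], [0.0, 0.0, -0.001]]
[[-0.017, -0.069, 0.038], [0.0, 0.0, -0.001]]
[[-0.02, -0.086, 0.049], [0.0, 0.0, -0.001]]
[[-0.024, -0.102, 0.061], [0.0, 0.0, -0.001]]
[[-0.026, -0.118, 0.073], [0.0, 0.0, -0.001]]
[[-0.029, -0.134, 0.085], [0.0, 0.0, -0.001]]
[[-0.031, -0.149, 0.098], [0.0, 0.0, -0.001]]
[[-0.032, -0.165, 0.112], [0.0, 0.0, -0.001]]
[[-0.033, -0.179, 0.125], [0.0, 0.0, -0.001]]
[[-0.034, -0.194, 0.14], [0.0, 0.0, -0.001]]
[[-0.034, -0.207, 0.154], [0.0, 0.0, -0.001]]
[[-0.034, -0.221, 0.17], [0.0, 0.0, -0.001]]
[[-0.034, -0.234, 0.185], [0.0, 0.0, -0.001]]
```

Run:
```python
from plant import *
from h import *
s=get_state()
for r in rows(s,[cage2(ph,42,.044,-35) for ph in (28,26,24,22,20,18,16,14,12,10)]):print(r)
```

```text
[[0.001, 0.021, -0.0], [0.0, 0.0, -0.001]]
[[-0.004, 0.004, 0.009], [0.0, 0.0, -0.001]]
[[-0.009, -0.014, 0.018], [0.0, 0.0, -0.001]]
[[-0.013, -0.031, 0.028], [0.0, 0.0, -0.001]]
[[-0.017, -0.048, 0.038], [0.0, 0.0, -0.001]]
[[-0.02, -0.064, 0.049], [0.0, 0.0, -0.001]]
[[-0.024, -0.081, 0.061], [0.0, 0.0, -0.001]]
[[-0.026, -0.097, 0.073], [0.0, 0.0, -0.001]]
[[-0.029, -0.113, 0.085], [0.0, 0.0, -0.001]]
[[-0.031, -0.128, 0.098], [0.0, 0.0, -0.001]]
```

send_rows(targets=[[[0,0.021,0],[0,0,0]],[[0,0.021,0],[0,0,0]],[[-0.004,0.004,0.009],[0,0,0]],[[-0.009,-0.014,0.018],[0,0,0]],[[-0.013,-0.031,0.028],[0,0,0]],[[-0.017,-0.048,0.038],[0,0,0]],[[-0.02,-0.064,0.049],[0,0,0]],[[-0.024,-0.081,0.061],[0,0,0]],[[-0.026,-0.097,0.073],[0,0,0]],[[-0.029,-0.113,0.085],[0,0,0]],[[-0.029,-0.113,0.085],[0,0,0]]], fingers=0.5)

```text
clock: 28.22
tool_pos: [0.5301, 0.0407, 0.0863]
eef_rot: [0.921, 0.149, 0.057, 0.354]
contact_force: [-2.2, -0.5, -1.7]
opening: 0.498
finger_force: 1.1
```

Run:
```python
from plant import *
from h import *
s=avg(get_state,snapshot,3);print(s["q"].round(2),s["opening"],s["finger_force"],s["contact_force"])
c=snapshot("scene");cv2.imwrite("pics/s16.png",c["img"])
for r in rows(s,[cage2(ph,42,.044,-35) for ph in (12,11,10,9,8,7,6,5,4,3,2,1,0,-1,-2,-3)]):print(r)
```

```text
28.23 pos [0.5301 0.0407 0.0863] psi -71.6 lever 115.61 r 0.0811 F tool [-2.22 -1.28  1.18]
tool x force [-2.2 -1.3 -0.9 -1.3] mean [-1.41 -1.57  0.99]
[-1.05  1.12  0.81  2.02  0.    0.37 -1.8 ] 0.49523585730563824 1.208142985124141 [-1.56578474  0.62643581 -1.69165919]
[[0.001, 0.001, 0.0], [0.0, 0.0, -0.0]]
[[-0.0, -0.007, 0.006], [0.0, 0.0, -0.0]]
[[-0.001, -0.014, 0.013], [0.0, 0.0, -0.0]]
[[-0.002, -0.022, 0.02], [0.0, 0.0, -0.0]]
[[-0.003, -0.03, 0.026], [0.0, 0.0, -0.0]]
[[-0.003, -0.037, 0.033], [0.0, 0.0, -0.0]]
[[-0.004, -0.044, 0.04], [0.0, 0.0, -0.0]]
[[-0.004, -0.051, 0.047], [0.0, 0.0, -0.0]]
[[-0.005, -0.059, 0.055], [0.0, 0.0, -0.0]]
[[-0.005, -0.066, 0.062], [0.0, 0.0, -0.0]]
[[-0.005, -0.072, 0.069], [0.0, 0.0, -0.0]]
[[-0.005, -0.079, 0.077], [0.0, 0.0, -0.0]]
[[-0.005, -0.086, 0.084], [0.0, 0.0, -0.0]]
[[-0.005, -0.093, 0.092], [0.0, 0.0, -0.0]]
[[-0.005, -0.099, 0.1], [0.0, 0.0, -0.0]]
[[-0.004, -0.105, 0.108], [0.0, 0.0, -0.0]]
```

send_rows(targets=[[[0,-0.007,0.006],[0,0,0]],[[-0.001,-0.014,0.013],[0,0,0]],[[-0.002,-0.022,0.02],[0,0,0]],[[-0.003,-0.03,0.026],[0,0,0]],[[-0.003,-0.037,0.033],[0,0,0]],[[-0.004,-0.044,0.04],[0,0,0]],[[-0.004,-0.051,0.047],[0,0,0]],[[-0.005,-0.059,0.055],[0,0,0]],[[-0.005,-0.066,0.062],[0,0,0]]])

```text
clock: 29.55
tool_pos: [0.5281, 0.0421, 0.0596]
eef_rot: [0.921, 0.149, 0.057, 0.354]
contact_force: [-2.2, 0.5, -2.2]
opening: 0.499
finger_force: 1.4
```

Run:
```python
from plant import *
from h import *
s=avg(get_state,snapshot,5);print(s["q"].round(2),s["opening"],s["finger_force"],s["contact_force"])
for r in rows(s,[cage2(ph,42,.044,-35) for ph in (3,2,1,0,-1,-2,-3)]):print(r)
```

```text
29.55 pos [0.5281 0.0421 0.0596] psi -71.6 lever 116.46 r 0.0833 F tool [-1.92 -2.35  0.82]
tool x force [-1.9 -1.6 -3.1 -1.8 -3.1 -2.8] mean [-2.38 -2.41  0.8 ]
[-1.05  1.17  0.79  2.02 -0.02  0.33 -1.82] 0.49722027766372934 1.7028568591922522 [-3.27712202  1.04075413 -1.43707439]
[[0.0, 0.0, -0.0], [0.0, 0.001, -0.0]]
[[0.0, -0.006, 0.007], [0.0, 0.001, -0.0]]
[[0.0, -0.013, 0.015], [0.0, 0.001, -0.0]]
[[0.0, -0.02, 0.022], [0.0, 0.001, -0.0]]
[[0.001, -0.027, 0.03], [0.0, 0.001, -0.0]]
[[0.001, -0.033, 0.038], [0.0, 0.001, -0.0]]
[[0.001, -0.039, 0.046], [0.0, 0.001, -0.0]]
```

send_rows(targets=[[[0,-0.003,0.004],[0,0,0]],[[0,-0.006,0.007],[0,0,0]],[[0,-0.01,0.011],[0,0,0]],[[0,-0.013,0.015],[0,0,0]],[[0,-0.017,0.019],[0,0,0]],[[0,-0.02,0.022],[0,0,0]]])

```text
clock: 30.55
tool_pos: [0.5281, 0.0421, 0.0508]
eef_rot: [0.921, 0.149, 0.057, 0.354]
contact_force: [-2.4, 0.1, -2.4]
opening: 0.5
finger_force: 1.6
```

Run:
```python
from plant import *
from h import *
s=avg(get_state,snapshot,5);print(s["finger_force"],s["contact_force"])
for r in rows(s,[cage2(ph,42,.044,-35) for ph in (0,-1,-2,-3,-4,-5,-6)]):print(r)
```

```text
30.55 pos [0.5281 0.0421 0.0508] psi -71.6 lever 116.44 r 0.0833 F tool [-2.27 -2.2   1.22]
tool x force [-2.3 -2.5 -2.7 -2.7 -3.3 -2.5] mean [-2.65 -2.34  0.75]
1.8418514588847756 [-2.93303332  0.76424203 -2.77723195]
[[0.0, 0.0, 0.0], [0.0, 0.0, -0.0]]
[[0.0, -0.007, 0.008], [0.0, 0.0, -0.0]]
[[0.001, -0.013, 0.016], [0.0, 0.0, -0.0]]
[[0.001, -0.019, 0.024], [0.0, 0.0, -0.0]]
[[0.002, -0.026, 0.032], [0.0, 0.0, -0.0]]
[[0.002, -0.032, 0.04], [0.0, 0.0, -0.0]]
[[0.003, -0.038, 0.048], [0.0, 0.0, -0.0]]
```

send_rows(targets=[[[0,-0.003,0.004],[0,0,0]],[[0,-0.007,0.008],[0,0,0]],[[0,-0.01,0.012],[0,0,0]],[[0.001,-0.013,0.016],[0,0,0]]])

```text
clock: 31.3
tool_pos: [0.5291, 0.0419, 0.0449]
eef_rot: [0.921, 0.149, 0.058, 0.354]
contact_force: [0.2, 0.7, -0.0]
opening: 0.501
finger_force: 0.0
```

Run:
```python
from plant import *
from h import *
s=avg(get_state,snapshot,4);print(s["finger_force"],s["contact_force"])
c=snapshot("scene");cv2.imwrite("pics/s17.png",c["img"])
a=cv2.imread("pics/s16.png");d=cv2.absdiff(a,c["img"]).max(2);print((d>25).sum())
```

```text
31.3 pos [0.5291 0.0419 0.0449] psi -71.7 lever 115.86 r 0.0827 F tool [ 0.38 -0.46 -0.35]
tool x force [0.4 0.9 0.1 0.6 0. ] mean [ 0.41 -0.02  0.07]
0.0 [ 0.02465507 -0.03752219 -0.49208391]
10502
```

The force fell to zero at about the expected shut height, so the cover is on its stop. I'll withdraw along the tool axis.

send_rows(targets=[[[0,-0.005,0],[0,0,0]],[[0,-0.005,-0.05],[0,0,0]],[[0,-0.005,-0.1],[0,0,0]],[[0,-0.005,-0.2],[0,0,0]],[[0,-0.005,-0.35],[0,0,0]],[[0,-0.005,-0.5],[0,0,0]],[[0,-0.005,-0.65],[0,0,0]],[[0,-0.005,-0.65],[0,0,0]]])

```text
clock: 32.55
tool_pos: [0.4879, 0.1708, 0.1905]
eef_rot: [0.922, 0.151, 0.06, 0.352]
contact_force: [-0.5, -0.0, -0.7]
opening: 0.5
finger_force: 0.0
```

Run:
```python
from plant import *
from h import *
s=get_state();rep(s);print(s["q"].round(2),s["contact_force"])
t=snapshot("top");c=snapshot("scene")
def proj(d,p):
    T=np.linalg.inv(np.array(d["cam_to_world"]));q=T[:3,:3]@p+T[:3,3]
    K=np.array([[d["fx"],0,d["cx"]],[0,d["fy"],d["cy"]],[0,0,1]])
    return cv2.projectPoints(q[None],np.zeros(3),np.zeros(3),K,np.array([d["k1"],0,0,0,0.]))[0].ravel().round(1)
for n,d in(("top",t),("scene",c)):
    g=cv2.cvtColor(d["img"],cv2.COLOR_BGR2GRAY)
    for ph in(0,6):
        f=np.radians(ph);u=-np.cos(f)*ex+np.sin(f)*ez
        # gray along the cover's midline from 100 mm to 200 mm off the hinge
        print(n,ph,[int(g[tuple(proj(d,np.array([*H,.082])+r*u-.02*ey)[::-1].round().astype(int))]) for r in np.arange(.02,.21,.006)],"edge px",proj(d,np.array([*H,.082])+.174*u))
    hsv=cv2.cvtColor(d["img"],cv2.COLOR_BGR2HSV)
# peg
g=cv2.cvtColor(t["img"],cv2.COLOR_BGR2GRAY);m=(g<45).astype(np.uint8)
n,l,st,ce=cv2.connectedComponentsWithStats(m[200:275,190:300])
for i in range(1,n):
    if st[i,4]>4:
        p=plane(t,ce[i]+[190,200],.096);print(st[i],p.round(4),np.degrees(np.arctan2(p[1]-piv[1],p[0]-piv[0])).round(1))
```

```text
32.55 pos [0.4879 0.1708 0.1905] psi -71.6 lever 110.83 r 0.2174 F tool [-0.47 -0.6   0.46]
[-1.31  0.97  0.9   1.86 -0.    0.78 -1.85] [-0.48596246 -0.01660267 -0.74154212]
top 0 [106, 52, 58, 56, 59, 59, 60, 57, 62, 55, 60, 58, 61, 53, 56, 110, 99, 128, 130, 103, 106, 52, 91, 47, 101, 108, 141, 137, 138, 138, 135, 134] edge px [201.7 242.7]
top 6 [98, 60, 58, 56, 59, 54, 60, 57, 62, 61, 57, 58, 61, 54, 53, 99, 101, 128, 130, 103, 104, 50, 99, 80, 101, 99, 136, 134, 137, 137, 134, 139] edge px [200.6 242.5]
scene 0 [100, 57, 33, 27, 32, 27, 31, 32, 32, 26, 34, 25, 29, 33, 30, 105, 102, 106, 114, 110, 101, 90, 107, 58, 105, 99, 65, 89, 90, 88, 86, 121] edge px [198.1 282.7]
scene 6 [100, 57, 26, 28, 27, 26, 28, 30, 27, 31, 29, 28, 31, 33, 28, 31, 68, 102, 104, 113, 110, 100, 105, 26, 94, 54, 105, 96, 90, 90, 86, 88] edge px [196.5 278. ]
```

Run:
```python
from plant import *
from h import *
t=snapshot("top");c=snapshot("scene")
def proj(d,p):
    T=np.linalg.inv(np.array(d["cam_to_world"]));q=p@T[:3,:3].T+T[:3,3]
    K=np.array([[d["fx"],0,d["cx"]],[0,d["fy"],d["cy"]],[0,0,1]])
    return cv2.projectPoints(q,np.zeros(3),np.zeros(3),K,np.array([d["k1"],0,0,0,0.]))[0].reshape(-1,2)
xs=np.arange(100,-141,-10);ys=np.arange(110,-151,-10)
for n,d,f0 in(("top",t,"top0"),("scene",c,"scene0")):
    for tag,im in(("now",d["img"]),("before",cv2.imread(f"pics/{f0}.png"))):
        g=cv2.GaussianBlur(cv2.cvtColor(im,cv2.COLOR_BGR2GRAY),(3,3),0)
        P=np.array([[*( H-.062*ex[:2]),.082]+x/1e3*ex+y/1e3*ey for x in xs for y in ys])
        uv=proj(d,P).astype(np.float32)
        v=cv2.remap(g,uv[:,:1],uv[:,1:],1).reshape(len(xs),len(ys))
        print(n,tag,"rows own x 100..-140, cols own y 110..-150")
        for x,r in zip(xs,v): print("%4d"%x," ".join("%3d"%k for k in r))
```

```text
top now rows own x 100..-140, cols own y 110..-150
 100 138 139 138 138 138 137 137 134 135 135 138 133 132 133 132 133 135 133 131 133 138 140 138 138 138 137 115
  90 139 138 138 136 135 131 133 135 131 136 137 133 133 133 131 134 136 135 132 129 134 138 137 138 139 138 116
  80  97  97  97  98 100  98  91 131 130 133 134 131 134 134 130 132 131 138 132 131 135 138 137 137 139 139 125
  70 136 135 127 129 105 102 104  78 110 116 111 114 113 118 112 113 110 103  99 108 134 105  85 137 138 139 138
  60 138 138 133 137 117 123 128  95 100 100 102 100 100 102 103 108 128 102 101 109 138 109  93 136 135 137 139
  50 135 135 132 138 136 132 123 101 101 103 101 102 103 104 103 107 116  98 116 138 139 112  85 132 132 131 137
  40 133 131 129 132 140 136 131  88  87  86  89  90  86  89  85  92 123  98 113 137 137 114  84 134 131 132 133
  30 132 133 124 104 112 107 113  59  56  56  56  56  57  58  58  66 108  90 121 137 138 115  87 134 131 131 131
  20 131 135 129 131 101  93 101  61  57  56  58  56  59  57  57  63 106  84 108 130 123 118  82 134 133 130 133
  10 134 134 128 135 119  91 102
[... 9713 characters left out ...]
70  61  99 101 157 161
 -90 168 166 138 135  92  92  88  88  87  86  87  81  81  81  80  81  78  77  73  73  75  70  57 100 156  92 135
-100 150 128  81 171  88  63  63  62  60  78  73  63  83  69  67  84  64  68  75  63  63  63  61 110 153 159  95
-110 176 175 177 176 177 117 107 103 103  84  97 104  96 106  99 101 110 101 112 122 134 114 129 159 165 154 167
-120 175 176 175 176 176 176 173 169 164 162 167 169 169 172 165 163 171 174 176 169 164 165 166 162 168 168 168
-130 175 175 175 176 175 176 176 172 163 160 163 167 167 172 170 170 177 176 171 167 168 165 162 163 167 167 174
-140 175 176 175 175 175 176 175 176 170 164 164 167 164 169 172 174 176 172 167 167 158 164 162 169 171 170 165
```

Both views show the cover flat at its shut height, with the lip 40 mm beyond the stage front. The lever has stayed at about 1.05 rad and the arm is clear, so I'll hand the job in.

```bash
python3 -c "
from plant import *
print(finish_job())"
```

```text
the job is handed in; nothing more can be done
None
```

I handed the job in. The cam was left at about 1.05 rad with roughly 3 N on the peg, within the snug range. I judged the clamp by that force alone and did not see the plate against the pad. The cover was carried down to its stop and both cameras show it shut, the other things were left alone, and it took about 33 s.

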